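Lever the terminal box open and put the putty knife away

ROBOT

A 7-joint arm with a two-finger parallel gripper is mounted at the origin on the work surface. World frame = base frame: x ahead of the robot, y to its left, z up, the work surface at z = 0. Lengths are in mm, angles in rad, forces in N, time in s.
With the tool pointing down it reaches from about 400 to 900 mm from the base axis. Payload 5.5 kg.
Tool frame: the origin (TCP) lies on the centre line of the jaws, within the pads' length; the fingertips stand ctrl.tip_reach ahead of it and the grasp point (between the pads) lies 5 mm behind it (ctrl.tip_reach is the distance from the TCP to the fingertips, in mm); z points along the fingers, y is the direction in which the jaws open and shut (so a half turn about z gives the same grasp; the last joint's range is limited). The gripper opens to 85 mm and grips with 20 to 120 N. Pads are 22 mm wide; open, the fingers measure 114 mm over their backs; the gripper's body (76 mm by 85 mm) begins 54 mm behind the grasp point. The pads swing forward as they close: fully open they stand 13 mm farther back than shut.
Start: joints at [1.42, 0.501, -0.427, 1.55, 0.221, 1.138, -0.21], TCP at [261.392, -595.125, 224.81] pointing down, gripper open.
Joint ranges: [-2.88, 2.88], [-0.31, 2.03], [-1.54, 1.56], [0.2, 2.42], [-1.41, 4.55], [0.19, 2.02], [-2.57, 2.57]. Speed limits (rad/s): [2.57, 2.57, 3.14, 3.14, 3.14, 3.14, 3.14].

INTERFACE

Orientations are given as a unit quaternion [w, x, y, z].
In Python, from bench import ctrl gives the robot as it stands.
- The arm moves only by the tool apply_moves, never from a script. Its argument "deltas" is a list of rows, each a list of 5 numbers: the shift along the world's x, y, z in m, then the turn about the world's z in rad, then the finger opening in m, from 0 to 0.0854. A call has 1 to 12 rows; each row is the pose to reach, as a shift and turn from the pose commanded when the call began; what a row does not reach only later rows make up. A row lasts 1/12 s, in which the tool goes at most 41.7 mm and 7.16 degrees, less where a joint would pass 70% of its speed; a pose out of reach is approached as far as the arm can. A call with a gripper value outside its range is refused whole. The fingers move at their own pace and stop on an object; "force" is the grip in N (left out, the last holds). Time passes only in rows, so rows that repeat a pose let the fingers close. It gives the time, the measured TCP pose, the force and the opening at its end, in the units of the state.
- ctrl.get_obs(): the state, without advancing time (a new reading comes with each control period).
- ctrl.snapshot(name): name is "scene" or "top" or "wrist"; returns a dict with "pixels" (384x512x3 uint8, blue, green, red), "K" (3x3 intrinsics, pixels), "dist_coeffs" ([k1, k2, p1, p2, k3] as OpenCV has them; the pictures are not rectified), "R" (3x3) and "t" (3): a world point X has camera coordinates R X + t; the wrist camera has in their place "mount" (4x4, takes a point from camera to tool coordinates, whose origin is the TCP and whose axes are the flange's). Camera axes: x right, y down, z forward; pixel columns grow to the right and rows downward; lengths in mm; the calibration is good to about 2 mm. A picture is of the moment at which its call begins: read the wrist's pose just before it. There is no depth.
- ctrl.close_job(): hands the job in, once; it reports no verdict.
The state is a dict: "clock": time; "q": joint angles; "qd": joint speeds; "tau": joint torques, N m; "tool_pos": TCP position; "orientation": TCP orientation; "wrist_force": force on the tool from outside, world axes, zero at the start; "ft_torque": the same for the moment, N m; "width": opening from 0.0 (shut) to 1.0 (fully open).
Only numpy, scipy, OpenCV 4.12 (cv2) and the standard library are available. Lean on these libraries where they do the work, as an engineer would, in place of code of your own. Each camera call takes 0.05 s, during which the arm holds its last target. There are 200 camera calls.

TASK

Take the yellow-handled putty knife, slip its blade into the notch at the front edge of the terminal box and lever the hinged cover up with it until the cover stands about upright. Then slide the putty knife, blade first and fully home, into the yellow-tagged slot of the wooden scraper block and let go. Touch the terminal box with the knife only, and leave the other tools where they are.

Things in the scene. Friction and masses are not known exactly. Their poses are not given: they have to be found in the camera images.
- knife: stiff putty knife, 0.14 kg, lying flat on the bench, blade roughly to the robot's left. In mm: yellow flat-sided handle 28 wide, 18 thick, x = -92.5 to 11.5; steel blade 44 wide, 2 thick, x = 11.5 to 91.5, z = 8 to 10. Origin: mid-length, on the handle's underside; x along the blade to its tip, y across it, z through its thickness. Balances near x = -8
- knife_tip (a point): middle of the blade's front edge
- knife_shoulder (a point): where the blade leaves the handle, on the centre line; the handle's end face here stops the knife at the slot
- termbox: grey terminal box 120 deep (x) x 160 wide (y) mm, screwed to a plywood board 140 x 196 x 12 fixed to the bench. Origin: bench level under its centre; x from its front to its hinge side, z up. Walls 4 thick, rim 66 above the bench; a light cover lies on it, top 76 above the bench. Nothing inside is higher than 47
- notch (a point): middle of the pry notch in the box's front: an opening 64 wide, 6 high (66 to 72 mm above the bench) between the front wall's rim and the cover's plate, straight through to the inside. The point lies over the wall's outer face, halfway up the opening; the blade goes in along the box's +x. The cover's lip juts out 9 mm in front of it, above the opening
- cover (a joint): cover's hinge angle, rad: 0 shut, 1.57 upright, stops at 1.8. The hinge is stiff (0.2 N m of friction) and the cover stays wherever it is left; about 2.5 N at the lip lifts it
- cover_hinge (a point): hinge axis, 122 mm behind the notch and 68 mm above the bench, along the box's y
- cover_lip (a point): middle of the cover's front lip at half its thickness, 131 mm from the hinge; the plate is 4 thick, dark mark on top by the lip
- block: wooden scraper block fixed to the bench, base 120 (x) x 250 (y) mm, highest part 104. Origin: bench level under its centre; x from its mouth side to its back. Three slots 72 apart along y slope 35 degrees; two hold other scrapers, whose handles (at most 26 wide) stick out, sloping 35 degrees up, to 87 in front of the mouths and 155 above the bench
- slot_mouth (a point): centre of the mouth of the free, yellow-tagged slot, in the boards' end face, 87 mm above the bench. The slot is 50 wide (along the block's y), 5 high (flared to 9 at the mouth), 91 deep. The yellow tag is on the board's upper face and round the mouth
- slot_bottom (a point): where the tip of the putty knife lies when it is fully home: 80 mm from the slot mouth down the slot, which runs 35 degrees downwards and to the block's +x
- scraper_black: scraper with a round black handle, stored in one of the other slots; leave alone. Origin: bench level below its slot mouth
- scraper_red: scraper with a red handle, stored in one of the other slots; leave alone. Origin: bench level below its slot mouth
- screwdriver: orange screwdriver 170 long, at most 30 thick, lying beside the putty knife, x along it to its tip; leave alone
- wrench: steel wrench 140 long, lying on the other side of the putty knife, x along it; leave alone
- spray_can: upright can, 60 across, 185 high, standing between the box and the block; origin under its centre; leave alone
- tape_measure: yellow tape measure 72 x 66 mm lying flat, 42 high, on the right front; leave alone
- pliers: green-handled pliers 165 long, 13 high, on the left front; leave alone
Things that resemble listed ones, but are neither listed nor needed, are in the scene too. There is more than one size of the knife; the job needs the middle-sized.

How it is judged (in metres and radians):
On the way:
1. the putty knife, touching the box, has lifted the cover past 20 degrees (value of joint cover above 0.35 rad and contact force between knife and termbox above 0.2 N), for 0.1 s.
At the end, for the whole second after the job is handed in: the cover stands open at 1.2 rad (70 degrees) or more, and the putty knife rests in the yellow-tagged slot, its shoulder within 7 mm of the slot mouth's centre and its tip within 7 mm of the slot_bottom point, at rest and released (value of joint cover above 1.2 rad and distance between knife_shoulder and slot_mouth below 0.007 m and distance between knife_tip and slot_bottom below 0.007 m and linear speed of knife below 0.02 m/s); the robot touches nothing.
It fails at once if the fingers or the arm touch the terminal box or its cover (contact force between any of the fingers, the arm and termbox above 0.5 N).
It fails at once if another tool is moved more than 30 mm (distance of any of scraper_black, scraper_red, screwdriver, wrench, spray_can, tape_measure, pliers from where it was at the start of the episode above 0.03 m).
It also fails if it takes over 69 s, if anything falls off the work surface, if the arm or the gripper's body presses on something with over 40 N, if the wrist force passes 120 N, or if a joint passes its speed limit or range.

## Working session

There is one attempt and no reset: what is moved stays moved. The work goes in short steps, Python scripts to look and compute and a tool call to move; the robot and the scene stay as the last step left them, time stands still between calls to the robot, and variables do not carry over. Pictures are saved under pics/ and viewed, about 8 in all and at most 12, crops included, and the job is handed in when it is done.

Besides the shell and the picture viewer there is one more tool, called as a command line: name --pt "numbers of a row" for each row, then --argument value for the rest. apply_moves: Moves the arm, as the interface text tells. Its arguments: {"type":"object","properties":{"deltas":{"type":"array","items":{"type":"array","items":{"type":"number"}}},"force":{"type":"number"}},"required":["deltas"]}

```bash
mkdir -p pics; cat > h.py <<'E'
import numpy as np, cv2
from bench import ctrl
from scipy.spatial.transform import Rotation as Rot
def cam(name):
    o=ctrl.get_obs(); s=ctrl.snapshot(name)
    if name=="wrist":
        q=np.array(o["orientation"]); Rt=Rot.from_quat(q[[1,2,3,0]]).as_matrix()
        M=np.array(s["mount"]); Rc=Rt@M[:3,:3]; c=Rt@M[:3,3]+np.array(o["tool_pos"])
        R=Rc.T; t=-R@c
    else: R=np.array(s["R"]); t=np.array(s["t"])
    return dict(im=np.array(s["pixels"]),K=np.array(s["K"],float),d=np.array(s["dist_coeffs"],float),R=R,t=t)
def save(c,f): np.savez("pics/"+f+".npz",**c); cv2.imwrite("pics/"+f+".png",c["im"])
def load(f): return dict(np.load("pics/"+f+".npz"))
def ray(c,uv):
    n=cv2.undistortPoints(np.array(uv,float).reshape(-1,1,2),c["K"],c["d"]).reshape(-1,2)
    d=np.c_[n,np.ones(len(n))]@c["R"]; return -c["R"].T@c["t"],d
def atz(c,uv,z):
    o,d=ray(c,uv); z=np.broadcast_to(z,len(d)); return o+d*((z-o[2])/d[:,2])[:,None]
def tri(cams,uvs):
    A=np.zeros((3,3));b=np.zeros(3);L=[]
    for c,uv in zip(cams,uvs):
        o,d=ray(c,[uv]); d=d[0]/np.linalg.norm(d[0]); P=np.eye(3)-np.outer(d,d); A+=P;b+=P@o;L.append((o,P))
    X=np.linalg.solve(A,b); return X,[np.linalg.norm(P@(X-o)) for o,P in L]
def proj(c,X):
    return cv2.projectPoints(np.array(X,float).reshape(-1,3),cv2.Rodrigues(c["R"])[0],c["t"],c["K"],c["d"])[0].reshape(-1,2)
def crop(c,f,x0,y0,x1,y1,s):
    cv2.imwrite("pics/"+f+".png",cv2.resize(c["im"][y0:y1,x0:x1],None,fx=s,fy=s,interpolation=cv2.INTER_CUBIC))
E
python3 - <<'E'
from h import *
a=cam("top");save(a,"top0");b=cam("scene");save(b,"scene0")
for c in(a,b): print(-c["R"].T@c["t"])
print(ctrl.tip_reach, ctrl.get_obs())
cv2.imwrite("pics/both.png",cv2.resize(a["im"],(800,600),interpolation=cv2.INTER_CUBIC))
E
```

```text
[ 3.11172765e+02 -1.19196158e+00  1.20119793e+03]
[ 875.89384363 -615.69152334  632.90957591]
14.0 {'clock': 0.1, 'q': array([ 1.42018729,  0.50177034, -0.42681318,  1.55133573,  0.2208373 ,
        1.13831319, -0.21026968]), 'qd': array([ 6.29070074e-05, -1.55580730e-03, -1.07560993e-03, -1.51642188e-03,
        9.54318272e-04, -7.63333252e-04,  3.49743230e-04]), 'tau': array([-1.09085161e-02, -5.70811808e+01, -5.83857805e+00, -2.81749964e+01,
        1.05390095e-02,  5.55713938e-03,  2.22153653e-05]), 'tool_pos': array([ 261.06579891, -594.57523057,  223.85744824]), 'orientation': array([-8.66684490e-04,  9.78661129e-01,  2.05478992e-01, -1.64933723e-04]), 'wrist_force': array([ 0.23068997, -0.12633473,  0.04888696]), 'ft_torque': array([0.01229313, 0.01891331, 0.03856377]), 'width': 0.9990196336348287}
```

View pics/both.png

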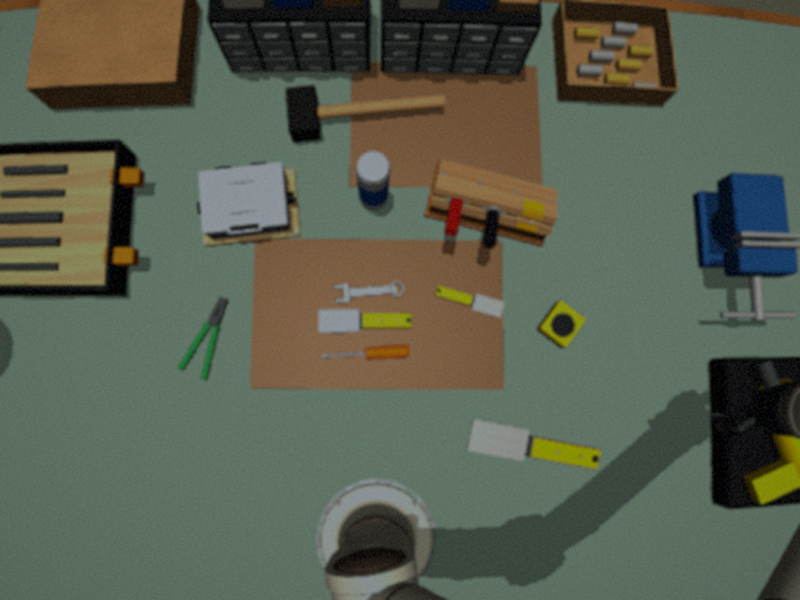

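View pics/scene0.png

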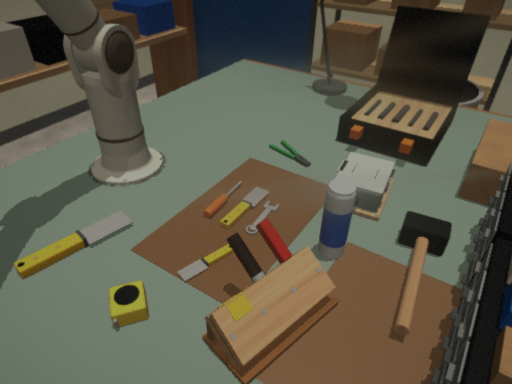

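```bash
python3 - <<'E'
from h import *
a=load("top0")["im"]; s=load("scene0")["im"]
def cr(im,x0,y0,w,h,W,H): return cv2.resize(im[y0:y0+h,x0:x0+w],(W,H),interpolation=cv2.INTER_CUBIC)
k=cr(a,195,175,80,60,400,300); b=cr(a,120,97,80,60,400,300); bl=cr(a,265,97,100,75,400,300); sb=cr(s,330,140,80,60,400,300)
cv2.imwrite("pics/comp.png",np.vstack([np.hstack([k,b]),np.hstack([bl,sb])]))
E
```

```text
(no output)
```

View pics/comp.png

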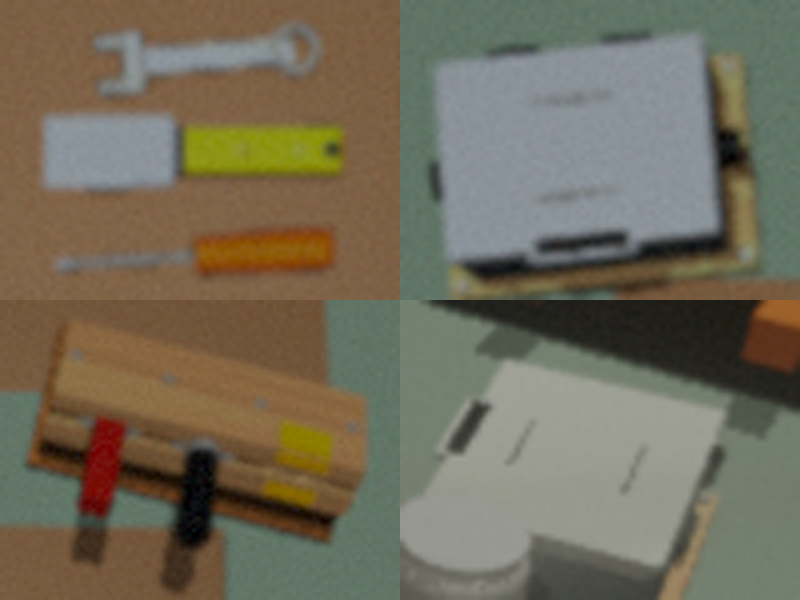

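```bash
python3 - <<'E'
from h import *
a=load("top0"); np.set_printoptions(precision=1,suppress=True)
k=atz(a,[(203.7,198.4),(203.7,212.4),(230.5,205.3),(263.6,205.4)],[9,9,13,15]);print(k, np.linalg.norm(k[0]-k[1]),np.linalg.norm((k[0]+k[1])/2-k[3]))
c=atz(a,[(127.4,110),(180.4,104.2),(184.4,145),(129.4,149.4),(156,148.2)],76);print(c)
print([np.linalg.norm(c[i]-c[(i+1)%4]) for i in range(4)])
print(atz(a,[(337,145.5),(341.5,133.5)],[85,100]))
o,d=ray(a,[(255,192)]);q=ctrl.get_obs()["orientation"];print(Rot.from_quat(np.array(q)[[1,2,3,0]]).as_matrix())
E
```

```text
[[440.2 115.3   9. ]
 [397.  114.5   9. ]
 [419.2  32.4  13. ]
 [419.5 -69.   15. ]] 43.192055248339614 183.93693320777737
[[700.4 347.5  76. ]
 [718.4 186.   76. ]
 [591.6 169.6  76. ]
 [577.7 334.2  76. ]
 [581.5 254.1  76. ]]
[np.float64(162.48844978710844), np.float64(127.81750940258708), np.float64(165.2502008478404), np.float64(123.38087005152532)]
[[ 593.3 -283.7   85. ]
 [ 626.2 -294.5  100. ]]
[[ 0.9  0.4 -0. ]
 [ 0.4 -0.9  0. ]
 [ 0.  -0.  -1. ]]
```

apply_moves --pt "0.158 0.583 -0.025 1.157 0.07" --pt "0.158 0.583 -0.025 1.157 0.07" --pt "0.158 0.583 -0.025 1.157 0.07" --pt "0.158 0.583 -0.025 1.157 0.07" --pt "0.158 0.583 -0.025 1.157 0.07" --pt "0.158 0.583 -0.025 1.157 0.07" --pt "0.158 0.583 -0.025 1.157 0.07" --pt "0.158 0.583 -0.025 1.157 0.07" --pt "0.158 0.583 -0.025 1.157 0.07" --pt "0.158 0.583 -0.025 1.157 0.07" --pt "0.158 0.583 -0.025 1.157 0.07" --pt "0.158 0.583 -0.025 1.157 0.07"

```text
clock: 1.1
tool_pos: [391.8, -111.2, 204.1]
orientation: [0.0, 0.707, 0.707, -0.0]
wrist_force: [1.3, 0.5, 0.2]
width: 0.819
```

apply_moves --pt "0.027 0.1 -0.004 0 0.06" --pt "0.027 0.1 -0.004 0 0.06" --pt "0.027 0.1 -0.004 0 0.06" --pt "0.027 0.1 -0.004 0 0.06"

```text
clock: 1.43
tool_pos: [419.8, -7.6, 200.4]
orientation: [-0.0, 0.704, 0.71, 0.001]
wrist_force: [-1.1, -0.9, 0.9]
width: 0.698
```

```bash
python3 - <<'E'
from h import *
c=cam("wrist");save(c,"w1");o=ctrl.get_obs();print(o["tool_pos"],o["orientation"],o["q"],-c["R"].T@c["t"])
e=[(419,115,9),(419,34,10),(419,-69,18)];print(proj(c,e))
E
```

```text
[419.17655965 -10.32870253 200.11160826] [-2.84258756e-04  7.04977235e-01  7.09229800e-01  3.29029988e-04] [ 0.90807784  0.1858656  -1.02206792  2.10846013  0.19481475  0.94430816
 -0.21536563] [418.04007494  73.66050834 350.12742818]
[[250.78078792  58.38572494]
 [250.12175079 133.23152224]
 [249.40710713 216.03842372]]
```

View pics/w1.png

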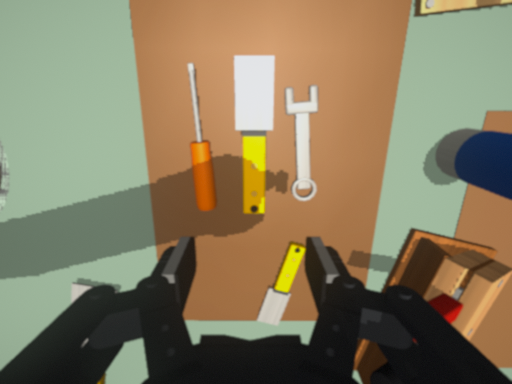

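```bash
python3 - <<'E'
from h import *
c=load("w1");print(atz(c,[(235,56),(274.5,56),(254.5,214)],[9,9,18]))
E
```

```text
[[401.67604107 117.22326296   9.        ]
 [444.98478184 117.60973644   9.        ]
 [425.43932873 -66.14345606  18.        ]]
```

apply_moves --pt "0.004 0 -0.04 0 0.042" --pt "0.004 0 -0.08 0 0.042" --pt "0.004 0 -0.1 0 0.042" --pt "0.004 0 -0.12 0 0.042" --pt "0.004 0 -0.14 0 0.042" --pt "0.004 0 -0.16 0 0.042" --pt "0.004 0 -0.175 0 0.042" --pt "0.004 0 -0.185 0 0.042" --pt "0.004 0 -0.185 0 0.042"

```text
clock: 2.23
tool_pos: [420.9, -14.6, 13.2]
orientation: [-0.001, 0.708, 0.706, -0.002]
wrist_force: [0.2, -0.4, -0.8]
width: 0.492
```

apply_moves --pt "0 0 0 0 0.02" --pt "0 0 0 0 0.02" --pt "0 0 0 0 0.02" --pt "0 0 0 0 0.02" --pt "0 0 0 0 0.02" --pt "0 0 0 0 0.02" --force 120

```text
clock: 2.73
tool_pos: [423.4, -13.2, 15.6]
orientation: [0.0, 0.707, 0.707, 0.0]
wrist_force: [-0.3, -0.1, -0.7]
width: 0.233
```

```bash
python3 - <<'E'
from h import *
c=cam("wrist");save(c,"w2");s=cam("scene");save(s,"s2");print(ctrl.get_obs()["tool_pos"],ctrl.get_obs()["width"])
A=cv2.resize(c["im"],(400,300)); 
B=cv2.resize(s["im"][165:255,190:310],(400,300),interpolation=cv2.INTER_CUBIC)
C=cv2.resize(c["im"][180:330,156:356],(400,300),interpolation=cv2.INTER_CUBIC)
cv2.imwrite("pics/c2.png",np.vstack([np.hstack([A,B]),np.hstack([C,C*0])]))
E
```

```text
[423.24185702 -13.06384784  15.35259497] 0.23248466116356067
```

View pics/c2.png

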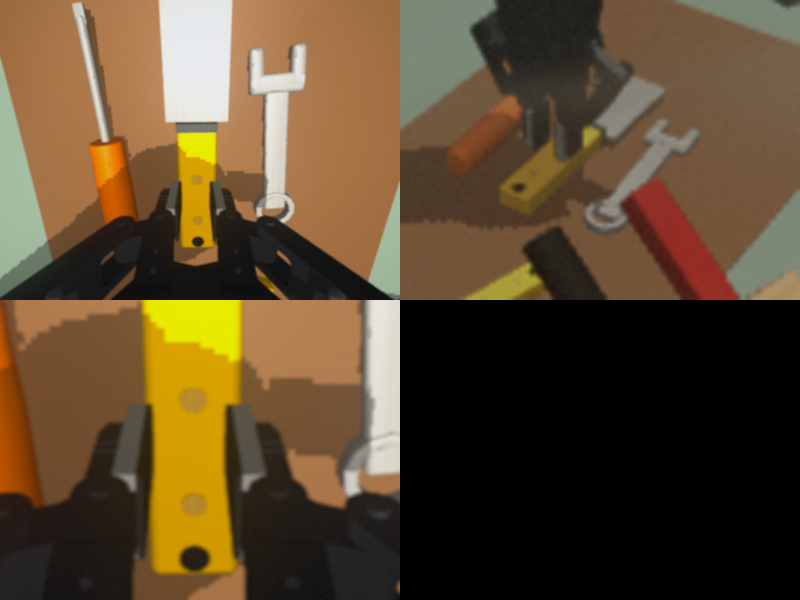

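apply_moves --pt "0 0 0 0 0.005" --pt "0 0 0 0 0.005" --pt "0 0 0 0 0.005" --pt "0 0 0 0 0.005" --pt "0 0 0 0 0.005" --force 120

```text
clock: 3.25
tool_pos: [423.0, -12.9, 15.1]
orientation: [-0.0, 0.707, 0.707, -0.0]
wrist_force: [-0.7, -0.6, 0.2]
width: 0.058
```

```bash
python3 - <<'E'
from h import *
c=cam("wrist");save(c,"w3");s=cam("scene");save(s,"s3");print(ctrl.get_obs()["tool_pos"],ctrl.get_obs()["width"])
B=cv2.resize(s["im"][165:255,190:310],(400,300),interpolation=cv2.INTER_CUBIC)
C=cv2.resize(c["im"][180:330,156:356],(400,300),interpolation=cv2.INTER_CUBIC)
cv2.imwrite("pics/c3.png",np.hstack([B,C]))
t=load("top0"); print(proj(s,[(423,-13,1),(423,-13,15),(423,-13,30)]))
E
```

```text
[423.02827962 -12.90386805  15.10345117] 0.06097494687389873
[[235.47636    215.61430867]
 [235.35317351 211.42606206]
 [235.21873517 206.85706625]]
```

View pics/c3.png

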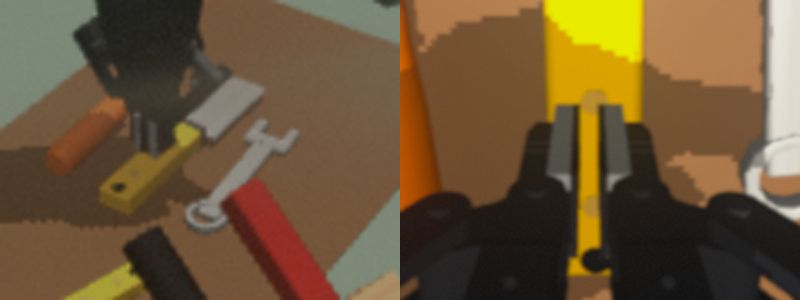

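apply_moves --pt "0 0 0.01 0 0.044" --pt "0 0 0.01 0 0.044" --pt "0 0 0.01 0 0.044" --pt "0 0 0.01 0 0.044" --pt "0 0 0.01 0 0.044" --pt "0 0 0.005 0 0.044" --pt "0 0 0 0 0.044" --pt "0 0 -0.003 0 0.044" --pt "0 0 -0.006 0 0.044" --pt "0 0 -0.006 0 0.044" --pt "0 0 -0.006 0 0.044"

```text
clock: 4.27
tool_pos: [422.8, -12.8, 8.8]
orientation: [-0.0, 0.707, 0.707, -0.0]
wrist_force: [0.4, -0.7, -0.3]
width: 0.514
```

apply_moves --pt "0 0 -0.003 0 0.044" --pt "0 0 -0.006 0 0.044" --pt "0 0 -0.008 0 0.044" --pt "0 0 -0.008 0 0.044"

```text
clock: 4.6
tool_pos: [422.8, -13.0, 0.7]
orientation: [-0.0, 0.707, 0.707, -0.0]
wrist_force: [0.9, -0.1, -0.5]
width: 0.518
```

apply_moves --pt "0 0 -0.003 0 0.044" --pt "0 0 -0.003 0 0.02" --pt "0 0 -0.003 0 0.02" --pt "0 0 -0.003 0 0.02" --pt "0 0 -0.003 0 0.02" --pt "0 0 -0.003 0 0.02" --pt "0 0 -0.003 0 0.02" --force 120

```text
clock: 5.18
tool_pos: [423.1, -12.9, -1.5]
orientation: [0.0, 0.707, 0.707, -0.0]
wrist_force: [-2.5, 0.3, 7.2]
width: 0.291
```

apply_moves --pt "0 0 0.001 0 0.01" --pt "0 0 0.002 0 0.01" --pt "0 0 0.002 0 0.01" --pt "0 0 0.002 0 0.01" --force 120

```text
clock: 5.52
tool_pos: [423.1, -13.0, 0.1]
orientation: [-0.0, 0.707, 0.707, 0.0]
wrist_force: [-1.0, -0.4, -0.8]
width: 0.288
```

apply_moves --pt "0 0 0.035 0 0.01" --pt "0 0 0.07 0 0.01" --pt "0 0 0.11 -0.12 0.01" --pt "-0.024 0.244 0.11 -1.473 0.01" --pt "-0.024 0.244 0.11 -1.473 0.01" --pt "-0.024 0.244 0.11 -1.473 0.01" --pt "-0.024 0.244 0.11 -1.473 0.01" --pt "-0.024 0.244 0.11 -1.473 0.01" --pt "-0.024 0.244 0.11 -1.473 0.01" --pt "-0.024 0.244 0.11 -1.473 0.01" --pt "-0.024 0.244 0.11 -1.473 0.01" --pt "-0.024 0.244 0.11 -1.473 0.01"

```text
clock: 6.52
tool_pos: [398.0, 234.0, 110.1]
orientation: [-0.001, 0.977, 0.213, -0.0]
wrist_force: [0.3, -0.6, -1.0]
width: 0.292
```

apply_moves --pt "0 0 0 -0.228 0.01" --pt "0 0 0 -0.228 0.01" --pt "0 0 0 -0.228 0.01" --pt "0 0 0 -0.228 0.01" --pt "0 0 0 -0.228 0.01" --pt "0 0 0 -0.228 0.01"

```text
clock: 7.02
tool_pos: [399.0, 230.9, 110.0]
orientation: [-0.0, 0.995, 0.102, -0.0]
wrist_force: [0.4, -0.7, -0.6]
width: 0.289
```

```bash
python3 - <<'E'
from h import *
c=cam("wrist");save(c,"w4");s=cam("scene");save(s,"s4");o=ctrl.get_obs();q=np.array(o["orientation"]);print(o["tool_pos"],o["width"],Rot.from_quat(q[[1,2,3,0]]).as_matrix()[:,0],o["q"])
B=cv2.resize(s["im"][100:250,230:430],(400,300),interpolation=cv2.INTER_CUBIC)
cv2.imwrite("pics/c4.png",np.hstack([B,cv2.resize(c["im"],(400,300),interpolation=cv2.INTER_AREA)]))
E
```

```text
[399.05395206 230.90452118 110.06458905] 0.28995684791768966 [ 9.79551408e-01  2.01193950e-01 -1.82464784e-04] [-0.04292245  0.36572548 -0.62734382  2.10329618  0.30870091  0.76191847
 -2.23311518]
```

View pics/c4.png

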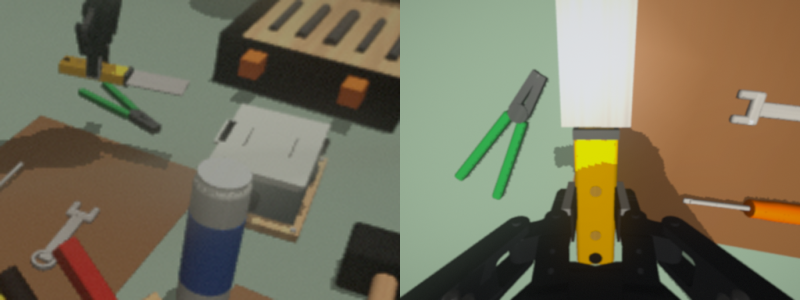

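```bash
python3 - <<'E'
from h import *
np.set_printoptions(precision=1,suppress=True)
a=load("top0");s=load("scene0");s4=load("s4")
for n,p,q in[("lipL",(145.4,149.4),(345,159.6)),("lipR",(166.6,146.6),(337.4,170.4)),("covFL",(129.4,149.4),(350.6,152.4)),("covBR",(180.4,104.2),(386,191.5-0)),("covBL",(127.4,110),(395,161.5))]: print(n,*tri([a,s],[p,q]))
yaw=np.deg2rad(11.6);T=np.array([399.05,230.9,110.06])
for L in(126,130):
  for z in(8,11): print(L,z,proj(s4,[T+[L*np.cos(yaw),L*np.sin(yaw),z]]))
print(atz(s4,[(323,143.5)],120))
E
```

```text
lipL [582.3 289.1  70.6] [np.float64(3.5421924566305285), np.float64(3.542192456630239)]
lipR [589.2 224.3  72.4] [np.float64(1.9997381279190016), np.float64(1.999738127919003)]
covFL [580.9 337.   70.5] [np.float64(2.0922936712599323), np.float64(2.0922936712598377)]
covBR [725.4 189.4  77.9] [np.float64(7.9287127096287495), np.float64(7.928712709628832)]
covBL [703.5 349.2  75.6] [np.float64(3.1429623469129555), np.float64(3.142962346912957)]
126 8 [[321.2 143.9]]
126 11 [[321.3 142.9]]
130 8 [[322.6 144.2]]
130 11 [[322.7 143.2]]
[[527.  257.8 120. ]]
```

apply_moves --pt "0.01 0.002 -0.015 -0.096 0.01" --pt "0.02 0.004 -0.03 -0.096 0.01" --pt "0.03 0.006 -0.045 -0.096 0.01" --pt "0.04 0.0087 -0.062 -0.096 0.01" --pt "0.04 0.0087 -0.062 -0.096 0.01" --pt "0.04 0.0087 -0.062 -0.096 0.01"

```text
clock: 7.62
tool_pos: [438.3, 239.4, 47.4]
orientation: [0.0, 0.999, 0.053, -0.001]
wrist_force: [-1.1, 0.1, -1.7]
width: 0.29
```

apply_moves --pt "0.003 0.0003 0 0 0.01" --pt "0.006 0.0006 0 0 0.01" --pt "0.009 0.001 0 0 0.01" --pt "0.012 0.0013 0 0 0.01" --pt "0.015 0.0016 0 0 0.01" --pt "0.015 0.0016 0 0 0.01" --pt "0.015 0.0016 0 0 0.01"

```text
clock: 8.2
tool_pos: [454.3, 241.4, 48.3]
orientation: [-0.0, 0.999, 0.053, 0.0]
wrist_force: [-0.2, 0.1, -2.3]
width: 0.29
```

apply_moves --pt "0.002 0.0002 0 0 0.01" --pt "0.004 0.0004 0 0 0.01" --pt "0.006 0.0006 0 0 0.01" --pt "0.006 0.0006 0 0 0.01"

```text
clock: 8.53
tool_pos: [460.6, 242.0, 48.2]
orientation: [-0.0, 0.999, 0.053, 0.0]
wrist_force: [0.2, 0.2, -0.8]
width: 0.29
```

apply_moves --pt "0.002 0.0002 0 0 0.01" --pt "0.004 0.0004 0 0 0.01" --pt "0.004 0.0004 0 0 0.01" --pt "0.004 0.0004 0 0 0.01"

```text
clock: 8.87
tool_pos: [464.2, 242.4, 48.1]
orientation: [-0.0, 0.999, 0.053, 0.0]
wrist_force: [0.5, 0.3, -0.6]
width: 0.293
```

apply_moves --pt "0.002 0.0002 0 0 0.01" --pt "0.004 0.0004 0 0 0.01" --pt "0.004 0.0004 0 0 0.01"

```text
clock: 9.12
tool_pos: [465.0, 242.1, 47.2]
orientation: [0.001, 0.999, 0.053, -0.003]
wrist_force: [-6.1, -0.1, 1.6]
width: 0.29
```

```bash
python3 - <<'E'
from h import *
s=cam("scene");save(s,"s5");t=cam("top");save(t,"t5");o=ctrl.get_obs();print(o["tool_pos"],o["wrist_force"])
B=cv2.resize(s["im"][130:205,310:410],(400,300),interpolation=cv2.INTER_CUBIC)
C=cv2.resize(t["im"][95:170,115:215],(400,300),interpolation=cv2.INTER_CUBIC)
cv2.imwrite("pics/c5.png",np.hstack([B,C]))
E
```

```text
[465.08254714 242.12521751  47.25884739] [-6.42262989 -2.10903304  0.6245242 ]
```

View pics/c5.png

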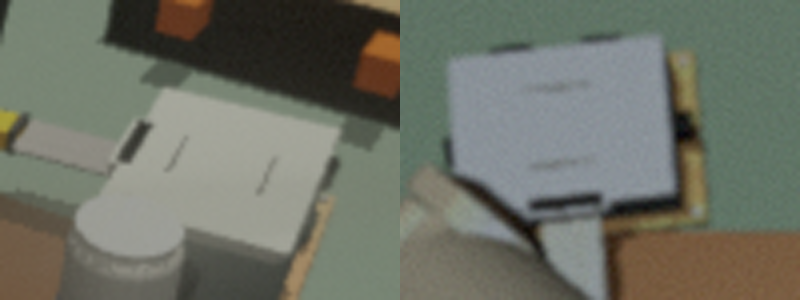

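apply_moves --pt "-0.0035 0.001 0 0 0.01" --pt "-0.0065 0.002 0 0 0.01" --pt "-0.0065 0.002 0.003 0 0.01" --pt "-0.0065 0.002 0.006 0 0.01" --pt "-0.0065 0.002 0.009 0 0.01" --pt "-0.0065 0.002 0.011 0 0.01" --pt "-0.0065 0.002 0.011 0 0.01"

```text
clock: 9.8
tool_pos: [462.4, 245.0, 59.9]
orientation: [-0.0, 0.999, 0.053, 0.001]
wrist_force: [-0.1, -0.3, -1.6]
width: 0.294
```

apply_moves --pt "0 0 0.002 0 0.01" --pt "0 0 0.004 0 0.01" --pt "0 0 0.006 0 0.01" --pt "0 0 0.008 0 0.01" --pt "0 0 0.008 0 0.01"

```text
clock: 10.22
tool_pos: [461.7, 244.6, 67.3]
orientation: [0.0, 0.999, 0.053, 0.0]
wrist_force: [1.9, -0.3, -4.3]
width: 0.292
```

apply_moves --pt "0 0 -0.003 0 0.01" --pt "0.007 0.0007 -0.003 0 0.01" --pt "0.014 0.0014 -0.003 0 0.01" --pt "0.02 0.002 -0.003 0 0.01" --pt "0.0205 0.0021 0.004 0 0.01" --pt "0.0229 0.0024 0.0145 0 0.01" --pt "0.0253 0.0027 0.022 0 0.01" --pt "0.0278 0.003 0.03 0 0.01" --pt "0.0308 0.0033 0.037 0 0.01" --pt "0.0348 0.0037 0.044 0 0.01" --pt "0.0348 0.0037 0.044 0 0.01"

```text
clock: 11.13
tool_pos: [497.8, 248.8, 112.9]
orientation: [-0.0, 0.999, 0.053, 0.001]
wrist_force: [1.0, 0.6, -1.4]
width: 0.289
```

```bash
python3 - <<'E'
from h import *
s=cam("scene");save(s,"s6");t=cam("wrist");save(t,"w6");o=ctrl.get_obs();print(o["tool_pos"],o["wrist_force"],o["width"],o["q"])
B=cv2.resize(s["im"][110:200,290:410],(400,300),interpolation=cv2.INTER_CUBIC)
cv2.imwrite("pics/c6.png",np.hstack([B,cv2.resize(t["im"],(400,300))]))
E
```

```text
[497.27501161 248.97316226 111.92360108] [-0.27831487 -0.34770498 -1.29656415] 0.2893608480067031 [-0.06899075  0.5031005  -0.56169543  1.88149772  0.3483157   0.85250377
 -2.27192529]
```

View pics/c6.png

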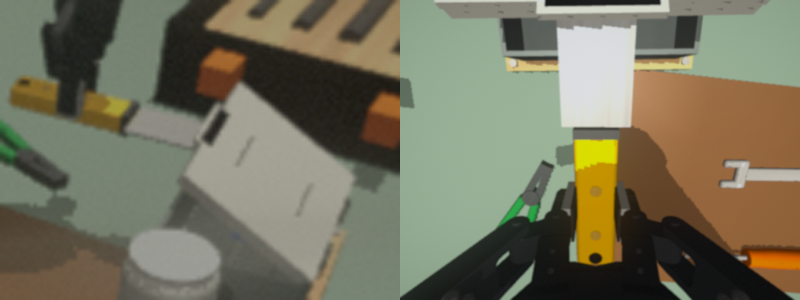

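apply_moves --pt "0.0045 0.0005 0.0065 0 0.01" --pt "0.009 0.001 0.013 0 0.01" --pt "0.014 0.0015 0.019 0 0.01" --pt "0.02 0.0021 0.0243 0 0.01" --pt "0.026 0.0028 0.0293 0 0.01" --pt "0.0322 0.0034 0.034 0 0.01" --pt "0.0388 0.0041 0.038 0 0.01" --pt "0.046 0.0049 0.0416 0 0.01" --pt "0.0532 0.0057 0.0445 0 0.01" --pt "0.0606 0.0064 0.0471 0 0.01" --pt "0.0681 0.0072 0.049 0 0.01" --pt "0.0758 0.0081 0.0504 0 0.01"

```text
clock: 12.23
tool_pos: [573.0, 256.9, 161.8]
orientation: [-0.0, 0.999, 0.053, 0.0]
wrist_force: [-1.7, 0.7, -0.9]
width: 0.292
```

apply_moves --pt "0.007 0.0007 0.0006 0 0.01" --pt "0.014 0.0015 0.001 0 0.01" --pt "0.019 0.002 0.001 0 0.01" --pt "0.019 0.002 0.001 0 0.01" --pt "0.019 0.002 0.001 0 0.01"

```text
clock: 12.65
tool_pos: [592.1, 257.9, 162.5]
orientation: [0.0, 0.999, 0.052, 0.001]
wrist_force: [-0.5, -0.2, -1.4]
width: 0.289
```

```bash
python3 - <<'E'
from h import *
s=cam("scene");save(s,"s7");t=cam("wrist");save(t,"w7");o=ctrl.get_obs();print(o["tool_pos"],o["wrist_force"],o["width"],o["q"])
B=cv2.resize(s["im"][80:200,280:440],(400,300),interpolation=cv2.INTER_CUBIC)
cv2.imwrite("pics/c7.png",np.hstack([B,cv2.resize(t["im"],(400,300))]))
E
```

```text
[591.63490617 257.99968195 162.60499446] [-0.04974183  1.25708179 -1.14416202] 0.2885808359586908 [-0.06122902  0.58114958 -0.55180957  1.61584382  0.34077527  1.04143284
 -2.17937418]
```

View pics/c7.png

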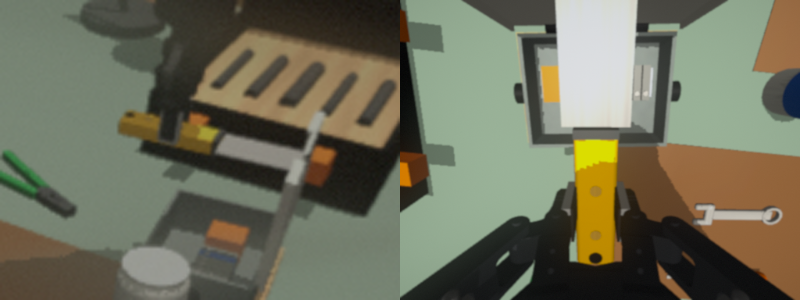

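apply_moves --pt "-0.0398 -0.0042 0 0 0.01" --pt "-0.0796 -0.0085 0 0 0.01" --pt "-0.12 -0.0127 0.01 0 0.01" --pt "-0.16 -0.017 0.028 0 0.01" --pt "-0.165 -0.05 0.028 -0.05 0.01" --pt "-0.187 -0.494 0.028 -0.351 0.01" --pt "-0.187 -0.494 0.028 -0.351 0.01" --pt "-0.187 -0.494 0.028 -0.351 0.01" --pt "-0.187 -0.494 0.028 -0.351 0.01" --pt "-0.187 -0.494 0.028 -0.351 0.01" --pt "-0.187 -0.494 0.028 -0.351 0.01" --pt "-0.187 -0.494 0.028 -0.351 0.01"

```text
clock: 13.75
tool_pos: [411.3, -85.0, 191.3]
orientation: [0.001, 0.992, -0.122, 0.001]
wrist_force: [1.1, 0.8, -1.3]
width: 0.289
```

apply_moves --pt "-0.007 -0.15 0 0 0.01" --pt "-0.007 -0.15 0 0 0.01" --pt "-0.007 -0.15 0 0 0.01" --pt "-0.007 -0.15 0 0 0.01" --pt "-0.007 -0.15 -0.03 0 0.01" --pt "-0.007 -0.15 -0.03 0 0.01" --pt "-0.007 -0.15 -0.03 0 0.01"

```text
clock: 14.33
tool_pos: [403.3, -232.1, 159.7]
orientation: [-0.001, 0.992, -0.123, -0.001]
wrist_force: [-0.3, -0.1, -0.7]
width: 0.289
```

```bash
python3 - <<'E'
from h import *
s=cam("scene");save(s,"s8");w=cam("wrist");save(w,"w8");t=cam("top");save(t,"t8");o=ctrl.get_obs();print(o["tool_pos"],o["orientation"],o["wrist_force"],o["q"])
W=cv2.resize(w["im"][0:150,156:356],(400,300),interpolation=cv2.INTER_CUBIC)
T=cv2.resize(t["im"][100:175,265:365],(400,300),interpolation=cv2.INTER_CUBIC)
S=cv2.resize(s["im"][200:350,150:350],(400,300),interpolation=cv2.INTER_CUBIC)
V=cv2.resize(w["im"],(400,300))
cv2.imwrite("pics/c8.png",np.vstack([np.hstack([W,T]),np.hstack([S,V])]))
E
```

```text
[ 405.60866745 -232.07844228  161.63635929] [ 2.23363546e-04  9.92603226e-01 -1.21400989e-01  7.65437192e-04] [ 1.30594255 -0.19934565 -0.96864153] [ 0.67722685  0.23634035 -0.24244889  2.06200484  0.07483754  0.84970969
 -1.42230202]
```

View pics/c8.png

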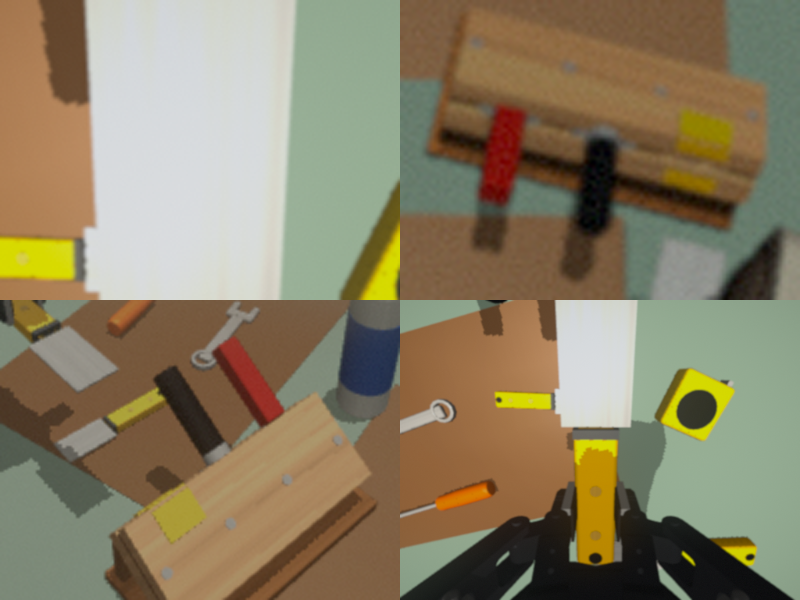

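```bash
python3 - <<'E'
from h import *
np.set_printoptions(precision=1,suppress=True,linewidth=200)
t=load("t8");T=np.array([404.5,-232.1,160.6]);y=-.2440
ax=np.array([np.cos(y),np.sin(y),0]);la=np.array([-np.sin(y),np.cos(y),0])
tip=T+130.5*ax+[0,0,9.5]
print("tip",tip,"proj corners",proj(t,[tip+22*la,tip-22*la]),"seen",[(265+264/4,100+238/4),(265+326/4,100+247/4)])
print("top at z170",atz(t,[(331,159.5),(346.5,161.75)],170))
print("mouth",atz(t,[(338.5,140.5)],87))
im=(load("t8")["im"].astype(float)+load("top0")["im"])/2
for v in range(128,152):
    u=int(round(338.5-(v-140.5)*0.3)); print(v,u,im[v,u-3:u+4].mean(0))
E
```

```text
tip [ 531.1 -263.6  170.1] proj corners [[330.2 158. ]
 [345.7 162. ]] seen [(331.0, 159.5), (346.5, 161.75)]
top at z170 [[ 532.3 -244.4  170. ]
 [ 526.7 -287.4  170. ]]
mouth [[ 608.2 -288.2   87. ]]
128 342 [ 53.6 113.6 142.1]
129 342 [ 28.4 120.7 143.1]
130 342 [  6.4 126.3 143.9]
131 341 [  0.  126.7 143.2]
132 341 [  0.  127.8 144.2]
133 341 [  0.  124.5 142.8]
134 340 [ 10.4 117.9 140.8]
135 340 [ 25.4 111.4 138.9]
136 340 [ 16.2 106.  137.4]
137 340 [  3.8 102.9 135.1]
138 339 [ 13.9  93.1 125.2]
139 339 [ 35.9  83.2 111.5]
140 339 [ 54.4  87.9 114.1]
141 338 [ 67.1 103.1 129.6]
142 338 [ 60.6 101.5 128.9]
143 338 [ 39.3  98.8 128.1]
144 337 [  7.6 102.8 134.3]
145 337 [  0.  102.7 135.4]
146 337 [  1.9  91.4 122.9]
147 337 [ 8.3 68.1 92.3]
148 336 [12.1 33.  47.5]
149 336 [10.3 21.4 34.9]
150 336 [ 8.6 24.9 42.1]
151 335 [17.  41.4 69.2]
```

apply_moves --pt "0.02 -0.02 0.03 0 0.01" --pt "0.05 -0.05 0.045 0 0.01" --pt "0.08 -0.08 0.045 0 0.01" --pt "0.113 -0.107 0.045 0 0.01" --pt "0.113 -0.107 0.045 0 0.01" --pt "0.113 -0.107 0.045 0 0.01" --pt "0.113 -0.107 0.045 0 0.01" --pt "0.113 -0.107 0.045 0 0.01"

```text
clock: 15.15
tool_pos: [517.1, -338.0, 205.8]
orientation: [-0.0, 0.993, -0.122, -0.0]
wrist_force: [-0.0, 0.2, -1.1]
width: 0.291
```

```bash
python3 - <<'E'
from h import *
c=cam("wrist");save(c,"w9");o=ctrl.get_obs();print(o["tool_pos"],o["orientation"],o["qd"])
m=np.array([597,-282,87.]);a=np.array([.97,-.242,0]);l=np.array([.242,.97,0])
print(proj(c,[m,m+25*l,m-25*l,m+72*l]))
p=proj(c,[m])[0];x0=int(max(0,min(312,p[0]-80)));y0=int(max(0,min(234,p[1]-60)));print(x0,y0)
cv2.imwrite("pics/c9.png",cv2.resize(c["im"][y0:y0+150,x0:x0+200],(800,600),interpolation=cv2.INTER_CUBIC))
E
```

```text
[ 517.02323245 -338.21532932  206.01077653] [-1.45704770e-04  9.92575002e-01 -1.21633896e-01 -1.98253036e-04] [ 0.00273974 -0.00374389  0.00260969  0.00151098  0.00175222 -0.00418062
  0.00058907]
[[170.98924884 114.20884888]
 [143.67916849 114.13492101]
 [198.27405756 114.27351171]
 [ 92.23309201 113.97081275]]
90 54
```

View pics/c9.png

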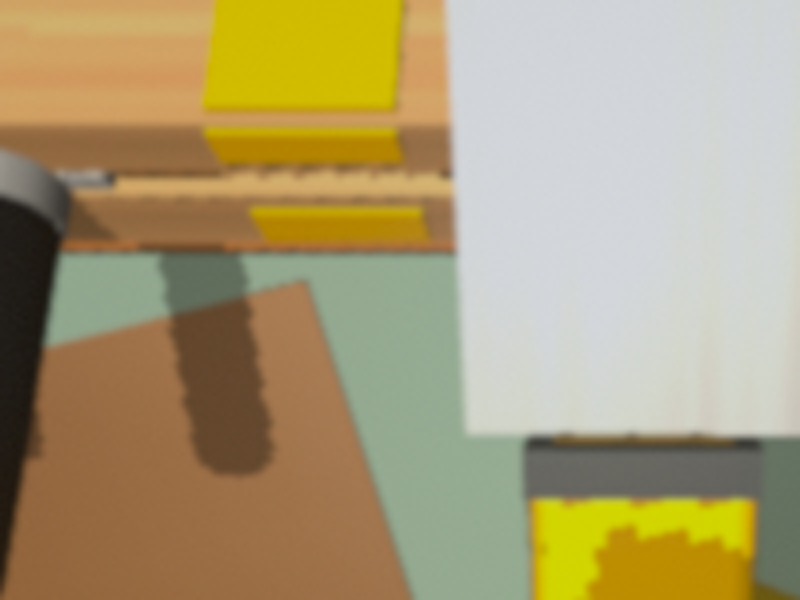

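```bash
python3 - <<'E'
from h import *
np.set_printoptions(precision=1,suppress=True)
c=load("w9")
for uv,z in[((170.5,99.75),87),((90+311/4,54+165/4),90.7),((90+337/4,54+202/4),83)]: print(atz(c,[uv],z))
M=atz(c,[(170.5,99.75)],87)[0]
y=-.2439;h=np.array([np.cos(y),np.sin(y)])
def P(D,phi,off=0):
    r=np.deg2rad(35);f=np.deg2rad(phi)
    s=D*np.cos(r)-130.5*np.cos(f)+off; z=87-D*np.sin(r)+130.5*np.sin(f)-10
    return np.r_[M[:2]+s*h,z]
print("stage",np.r_[M[:2]-150*h,76]); print("tip5",np.r_[M[:2]+(5-130.5)*h,76])
E
```

```text
[[ 609.1 -285.7   87. ]]
[[ 613.  -285.5   90.7]]
[[ 604.5 -286.6   83. ]]
stage [ 463.5 -249.5   76. ]
tip5 [ 487.3 -255.4   76. ]
```

apply_moves --pt "-0.02 0.03 0 0 0.01" --pt "-0.04 0.06 0 0 0.01" --pt "-0.0535 0.0887 0 0 0.01" --pt "-0.0535 0.0887 -0.01 0 0.01" --pt "-0.0535 0.0887 -0.04 0 0.01" --pt "-0.0535 0.0887 -0.07 0 0.01" --pt "-0.0535 0.0887 -0.1 0 0.01" --pt "-0.0535 0.0887 -0.12 0 0.01" --pt "-0.0535 0.0887 -0.13 0 0.01" --pt "-0.0535 0.0887 -0.13 0 0.01" --pt "-0.0535 0.0887 -0.13 0 0.01"

```text
clock: 16.12
tool_pos: [464.3, -250.9, 76.2]
orientation: [0.0, 0.993, -0.122, 0.0]
wrist_force: [0.3, -0.3, -1.6]
width: 0.292
```

```bash
python3 - <<'E'
from h import *
np.set_printoptions(precision=1,suppress=True,linewidth=200)
t=cam("top");save(t,"t10");s=cam("scene");save(s,"s10");o=ctrl.get_obs();print(o["tool_pos"],o["wrist_force"])
T=o["tool_pos"];y=-.2439;ax=np.array([np.cos(y),np.sin(y),0]);la=np.array([-np.sin(y),np.cos(y),0])
tip=T+130.5*ax+[0,0,10]
print("tip",tip,proj(t,[tip,tip+20*la,tip-20*la]))
b=t["im"].astype(int)
p=proj(t,[tip])[0];u=int(round(p[0]))
for v in range(int(p[1])-14,int(p[1])+6): print(v,b[v,u-3:u+4].mean(0), end=' ')
v=int(p[1])+5;print();print([(uu,b[v-2:v+3,uu].mean(0).astype(int).tolist()) for uu in range(u-14,u+15)])
E
```

```text
[ 465.5 -251.6   77.2] [ 0.4  0.2 -0.9]
tip [ 592.1 -283.1   87.2] [[337.  145.7]
 [330.5 144. ]
 [343.5 147.4]]
131 [ 12.4 129.3 149.6] 132 [ 10.7 129.4 149.4] 133 [ 17.6 124.6 148.3] 134 [ 26.7 115.1 143.4] 135 [ 26.1 109.9 142.1] 136 [  9.9 108.4 141.1] 137 [  7.7 103.1 136.4] 138 [ 29.6  94.1 125.7] 139 [ 45.6  86.4 114. ] 140 [ 60.9  95.7 122.7] 141 [ 67.9 106.  133.6] 142 [ 59.1 104.6 133.6] 143 [ 33.3 104.6 135.4] 144 [  6.4 106.7 140.1] 145 [  5.7 107.4 140.7] 146 [ 41.6 107.1 136. ] 147 [ 90.9 116.  132.4] 148 [127.4 135.  137.7] 149 [141.7 146.3 144.6] 150 [144.6 148.4 146.7] 
[(323, [48, 70, 89]), (324, [45, 66, 87]), (325, [37, 59, 82]), (326, [32, 57, 83]), (327, [35, 57, 84]), (328, [65, 77, 95]), (329, [106, 113, 119]), (330, [134, 139, 138]), (331, [146, 149, 148]), (332, [146, 151, 148]), (333, [144, 148, 146]), (334, [145, 150, 148]), (335, [145, 149, 148]), (336, [143, 148, 147]), (337, [140, 145, 144]), (338, [139, 143, 143]), (339, [134, 140, 139]), (340, [128, 135, 136]), (341, [112, 121, 124]), (342, [82, 92, 97]), (343, [45, 54, 62]), (344, [25, 32, 40]), (345, [20, 27, 34]), (346, [23, 29, 35]), (347, [26, 31, 40]), (348, [30, 40, 47]), (349, [34, 41, 51]), (350, [32, 41, 47]), (351, [35, 42, 50])]
```

apply_moves --pt "0.0039 -0.001 0 0 0.01" --pt "0.0078 -0.0019 0 0 0.01" --pt "0.0116 -0.0029 0 0 0.01" --pt "0.0155 -0.0039 0 0 0.01" --pt "0.0175 -0.0044 0 0 0.01" --pt "0.0194 -0.0048 0 0 0.01" --pt "0.0194 -0.0048 0 0 0.01"

```text
clock: 16.8
tool_pos: [484.1, -255.9, 75.5]
orientation: [-0.0, 0.992, -0.122, 0.0]
wrist_force: [0.7, -0.6, -2.1]
width: 0.291
```

apply_moves --pt "0.002 -0.0005 0 0 0.01" --pt "0.0039 -0.001 0 0 0.01" --pt "0.0039 -0.001 0 0 0.01"

```text
clock: 17.05
tool_pos: [487.9, -256.9, 75.5]
orientation: [-0.0, 0.992, -0.122, 0.0]
wrist_force: [0.1, 1.3, -0.1]
width: 0.288
```

apply_moves --pt "0.002 -0.0005 0 0 0.01" --pt "0.003 -0.0007 0 0 0.01" --pt "0.003 -0.0007 0 0 0.01"

```text
clock: 17.3
tool_pos: [490.3, -257.5, 75.3]
orientation: [-0.0, 0.992, -0.122, -0.0]
wrist_force: [0.4, -0.2, -0.8]
width: 0.289
```

apply_moves --pt "0.002 -0.0005 0 0 0.01" --pt "0.003 -0.0007 0 0 0.01" --pt "0.003 -0.0007 0 0 0.01"

```text
clock: 17.55
tool_pos: [491.7, -257.8, 74.8]
orientation: [-0.0, 0.992, -0.122, -0.002]
wrist_force: [-5.4, 1.2, -1.8]
width: 0.291
```

apply_moves --pt "0 0 0 0 0.01" --pt "0 0 0.0035 0 0.01" --pt "0.0002 0 0.0068 0 0.01" --pt "0.0005 -0.0001 0.0105 0 0.01" --pt "0.0007 -0.0002 0.0136 0 0.01" --pt "0.0007 -0.0002 0.0136 0 0.01" --force 30

```text
clock: 18.05
tool_pos: [492.7, -257.7, 89.1]
orientation: [-0.001, 0.992, -0.122, -0.002]
wrist_force: [-4.4, 1.9, -6.8]
width: 0.293
```

```bash
python3 - <<'E'
from h import *
np.set_printoptions(precision=1,suppress=True,linewidth=200)
w=cam("wrist");save(w,"w11");w8=load("w8");s=cam("scene");save(s,"s11");o=ctrl.get_obs();print(o["tool_pos"],o["wrist_force"],o["width"])
# handle/blade boundary (black hole, shoulder) rows in centre column strip
for c in(w8,w):
    g=c["im"].astype(int)
    col=g[:,240:258].mean(1); d=np.abs(np.diff(col,axis=0)).sum(1); print([ (i,int(d[i])) for i in np.argsort(-d)[:10]])
    row=g[60,:].sum(1); print("blade width row60",np.where(row>480)[0][[0,-1]] if (row>480).any() else None, "row120", [np.where(g[120].sum(1)>480)[0][[0,-1]] if (g[120].sum(1)>480).any() else None])
E
```

```text
[ 492.7 -257.6   88.8] [-5.3  2.7 -5.2] 0.2897609400803854
[(np.int64(162), 144), (np.int64(178), 122), (np.int64(161), 105), (np.int64(163), 96), (np.int64(177), 86), (np.int64(179), 85), (np.int64(339), 68), (np.int64(324), 63), (np.int64(338), 60), (np.int64(323), 54)]
blade width row60 [201 301] row120 [array([198, 306])]
[(np.int64(163), 151), (np.int64(177), 103), (np.int64(164), 101), (np.int64(178), 99), (np.int64(162), 94), (np.int64(330), 73), (np.int64(331), 58), (np.int64(176), 47), (np.int64(329), 46), (np.int64(161), 45)]
blade width row60 [202 511] row120 [array([  0, 511])]
```

apply_moves --pt "0.0006 -0.0001 0.0045 0 0.01" --pt "0.0013 -0.0003 0.009 0 0.01" --pt "0.002 -0.0005 0.0135 0 0.01" --pt "0.0031 -0.0008 0.0179 0 0.01" --pt "0.0042 -0.001 0.0223 0 0.01" --pt "0.0055 -0.0014 0.0267 0 0.01" --pt "0.007 -0.0017 0.031 0 0.01" --pt "0.0085 -0.0021 0.0352 0 0.01" --pt "0.0085 -0.0021 0.0352 0 0.01"

```text
clock: 18.9
tool_pos: [505.0, -261.6, 126.9]
orientation: [0.001, 0.992, -0.122, 0.002]
wrist_force: [-5.3, 1.3, 0.5]
width: 0.293
```

```bash
python3 - <<'E'
from h import *
w=cam("wrist");save(w,"w12");s=cam("scene");save(s,"s12");o=ctrl.get_obs();print(o["tool_pos"],o["wrist_force"],o["width"])
g=w["im"].astype(int)
for v in range(120,384,6): print(v,g[v:v+3,246:253].mean((0,1)).astype(int).tolist(),end=';')
E
```

```text
[ 504.74279454 -261.49706545  126.32001343] [-3.72667334  0.23161856  0.16105953] 0.2857107908099391
120 [217, 224, 227];126 [218, 225, 228];132 [219, 226, 229];138 [220, 227, 230];144 [221, 229, 231];150 [223, 230, 233];156 [224, 232, 234];162 [225, 233, 235];168 [208, 217, 220];174 [115, 122, 124];180 [114, 125, 127];186 [0, 239, 237];192 [0, 213, 231];198 [0, 174, 225];204 [0, 173, 225];210 [0, 173, 225];216 [0, 172, 224];222 [0, 171, 224];228 [0, 171, 224];234 [0, 170, 224];240 [0, 169, 223];246 [51, 151, 199];252 [51, 151, 199];258 [4, 165, 220];264 [0, 168, 222];270 [0, 167, 222];276 [0, 167, 222];282 [0, 167, 222];288 [0, 167, 222];294 [0, 166, 222];300 [0, 166, 221];306 [0, 163, 220];312 [48, 146, 193];318 [48, 146, 192];324 [4, 160, 215];330 [0, 164, 220];336 [0, 160, 216];342 [19, 25, 30];348 [20, 24, 27];354 [21, 23, 25];360 [21, 21, 23];366 [21, 20, 21];372 [21, 20, 20];378 [20, 19, 19];
```

```bash
cat > pitch.py <<'E'
from h import *
from scipy.optimize import least_squares
def feats(c):
    g=c["im"].astype(float)[:,246:253].mean(1); b,gr,r=g.T
    yel=(gr>100)&(b<30); v=np.arange(384)
    bs=next(i for i in range(100,260) if gr[i]<(gr[i-15]*.75)); ys=next(i for i in range(bs,300) if b[i]<30 and gr[i]>100)
    riv=[];i=ys
    while i<383 and len(riv)<2:
        if b[i]>25 and gr[i]>110:
            j=i
            while b[j]>25 and gr[j]>110: j+=1
            riv.append((i+j-1)/2); i=j
        i+=1
    return np.array([bs,ys]+riv,float)
def frame(T,yaw): 
    return np.array([np.cos(yaw),np.sin(yaw),0])
def pts(T,yaw,xk,phi,dl=0,dz=0,zt=9):
    a=frame(T,yaw); P=np.array(T)+[0,0,10+dz]
    d=a*np.cos(phi)-np.array([0,0,np.sin(phi)]); n=a*np.sin(phi)+np.array([0,0,np.cos(phi)])
    return [P+(x+38+dl)*d+zt*n for x in xk]
Y=-.2439
def xcal():
    c=load("w8");T=[404.5,-232.1,160.6];f=feats(c)
    z=[10+9]*4; X=[]
    for v in f:
        p=atz(c,[(249.5,v)],T[2]+19)[0]; X.append((p-T)@frame(T,Y)-38)
    return f,np.array(X)
def fit(name,T):
    f0,X=xcal();c=load(name);f=feats(c)
    n=min(len(f),len(X))
    r=least_squares(lambda p:proj(c,pts(T,Y,X[:n],p[0],p[1],p[2]))[:,1]-f[:n],[.3,0,0])
    return f0,X,f,np.rad2deg(r.x[0]),r.x[1:],r.fun
E
python3 - <<'E'
from pitch import *
np.set_printoptions(precision=2,suppress=True)
for r in fit("w11",[492.7,-257.6,88.8]),fit("w12",[504.7,-261.5,126.3]): print(*r,sep=' | ')
E
```

```text
[163.  180.  244.5 301.5] | [ 11.53   3.21 -31.59 -67.29] | [164. 181. 182. 245.] | 89.95663371974693 | [49579.95 49630.16] | [  1.36 -11.55  11.45  -2.47]
[163.  180.  244.5 301.5] | [ 11.53   3.21 -31.59 -67.29] | [172.  185.  250.5 316.5] | 19.823585359728032 | [-9.48 -5.71] | [-0.89  1.23 -0.46  0.12]
```

```bash
python3 - <<'E'
from pitch import *
np.set_printoptions(precision=2,suppress=True)
f0,X=xcal();c=load("w12");f=feats(c);T=ctrl.get_obs()["tool_pos"]
r=least_squares(lambda p:np.r_[proj(c,pts(T,Y,X,p[0],p[1],p[2]))[:,1]-f,p[1]/2,p[2]/2],[.3,0,0]);print(np.rad2deg(r.x[0]),r.x[1:],r.fun)
print("tip est",pts(T,Y,[91.5],r.x[0],r.x[1],r.x[2],0))
t=cam("top");save(t,"t12");b=t["im"].astype(int)
for v in range(132,156):
    u=int(round(338.5-(v-140.5)*.3)); print(v,b[v,u-3:u+4].mean(0).astype(int).tolist(),end=' ')
E
```

```text
11.640115136486404 [-6.22  0.04] [-2.42  0.86  1.25 -0.44 -3.11  0.02]
tip est [array([ 621.91, -290.66,  111.49])]
132 [0, 132, 149] 133 [0, 131, 150] 134 [13, 123, 148] 135 [20, 113, 144] 136 [34, 111, 141] 137 [66, 114, 136] 138 [108, 124, 131] 139 [123, 129, 127] 140 [124, 129, 127] 141 [125, 130, 128] 142 [125, 129, 127] 143 [126, 130, 129] 144 [126, 130, 128] 145 [126, 129, 128] 146 [125, 130, 129] 147 [125, 129, 127] 148 [127, 131, 129] 149 [123, 127, 125] 150 [119, 123, 123] 151 [120, 123, 122] 152 [111, 116, 114] 153 [100, 103, 102] 154 [100, 102, 101] 155 [86, 90, 88]
```

```bash
cat > sil.py <<'E'
from pitch import *
def hull(c,T,phi,dl,dz,x0,x1,hw,z0,z1):
    a=frame(T,Y);la=np.array([-a[1],a[0],0])
    P=[]
    for zt in(z0,z1):
        for s in(-hw,hw): P+= [p+s*la for p in pts(T,Y,[x0,x1],phi,dl,dz,zt-9)]
    h=cv2.convexHull((proj(c,P)*16).astype(np.int32)); m=np.zeros(c["im"].shape[:2],np.uint8); cv2.fillConvexPoly(m,h,1,shift=4); return m>0
def score(c,T,phi,dl=0,dz=0):
    im=c["im"].astype(int);b,g,r=im[...,0],im[...,1],im[...,2]
    m=hull(c,T,phi,dl,dz,-92.5,3,14,0,18)
    yel=(r-b>50)&(g-b>40)&(g>0.7*r)
    return (m&yel).sum()/m.sum(), m.sum()
E
python3 - <<'E'
from sil import *
np.set_printoptions(precision=2,suppress=True,linewidth=180)
for n,T in(("s10",[465,-251.2,76.8]),("s11",[492.7,-257.6,88.8]),("s12",[504.7,-261.5,126.3])):
    c=load(n);im=c["im"].astype(int);b,g,r=im[...,0],im[...,1],im[...,2];yel=(r-b>40)&(g-b>30)&(g>0.65*r)
    # handle endpoints: yellow blob near projected handle
    m=np.zeros(yel.shape,bool);p=proj(c,pts(T,Y,[-92,0],.1,0,0,0)); x0,x1=int(min(p[:,0]))-18,int(max(p[:,0]))+18;y0,y1=int(min(p[:,1]))-22,int(max(p[:,1]))+22
    m[max(y0,0):y1,max(x0,0):x1]=yel[max(y0,0):y1,max(x0,0):x1]
    res=[]
    for ph in range(0,50,3):
        best=max(((lambda h:(h&m).sum()/(h|m).sum())(hull(c,T,np.deg2rad(ph),dl,dz,-92.5,3,14,0,18)),dl,dz) for dl in(-6,-3,0,3,6) for dz in(-4,0,4)); res.append((ph,round(best[0],3),best[1:]))
    print(n,p.round().tolist(),m.sum(),[x for x in sorted(res,key=lambda x:-x[1])[:6]])
E
```

```text
s10 [[166.0, 238.0], [193.0, 266.0]] 402 [(0, np.float64(0.429), (-3, 0)), (3, np.float64(0.425), (-3, 0)), (6, np.float64(0.415), (-3, 4)), (9, np.float64(0.401), (-3, 4)), (12, np.float64(0.389), (-6, 4)), (15, np.float64(0.378), (-6, 4))]
s11 [[173.0, 241.0], [201.0, 270.0]] 549 [(0, np.float64(0.418), (0, 4)), (3, np.float64(0.405), (-3, 0)), (6, np.float64(0.396), (6, 4)), (9, np.float64(0.391), (3, 4)), (12, np.float64(0.383), (0, 4)), (15, np.float64(0.376), (-6, 4))]
s12 [[174.0, 230.0], [203.0, 260.0]] 587 [(15, np.float64(0.434), (-3, 4)), (12, np.float64(0.432), (-6, 0)), (9, np.float64(0.429), (-6, 4)), (18, np.float64(0.426), (-3, 4)), (6, np.float64(0.424), (-6, 4)), (21, np.float64(0.423), (-6, 4))]
```

```bash
cat > wfit.py <<'E'
from pitch import *
F0,X=xcal()
def wfit(c,T,f=None,verbose=1):
    f=feats(c) if f is None else f
    g=cv2.GaussianBlur(c["im"].astype(np.float32).sum(2),(0,0),1.2); gx=np.abs(cv2.Sobel(g,cv2.CV_32F,1,0,ksize=3)); gx=np.minimum(gx,400)
    a=frame(T,Y);la=np.array([-a[1],a[0],0]);res=[]
    for ph in np.arange(-4,50,1.):
        r=least_squares(lambda p:np.r_[proj(c,pts(T,Y,X,np.deg2rad(ph),p[0],p[1]))[:,1]-f,p/5],[0,0])
        xs=np.linspace(14,88,75);e=0;n=0
        C=pts(T,Y,xs,np.deg2rad(ph),*r.x,1)
        for s in(-22,22):
            best=-1
            for off in np.arange(-3,3.1,.5):
                uv=proj(c,[p+(s+0)*la for p in C])+[off,0]; ok=(uv[:,1]>1)&(uv[:,1]<382)
                v=cv2.remap(gx,uv[ok,0].astype(np.float32)[None],uv[ok,1].astype(np.float32)[None],cv2.INTER_LINEAR).mean()
                best=max(best,v-10*abs(off))
            e+=best
        res.append((e/2-40*np.mean(r.fun[:4]**2)**.5,ph,r.x.round(1),r.fun[:4].round(1),round(e/2)))
    res.sort(key=lambda x:-x[0]); return res[:4]
E
python3 - <<'E'
from wfit import *
for n,T in(("w8",[404.5,-232.1,160.6]),("w11",[492.7,-257.6,88.8]),("w12",[504.7,-261.5,126.3])):
    c=load(n);f=feats(c)
    if n=="w11": f=np.array([163.5,178.5,245.,303.])
    print(n,f); [print("  ",x) for x in wfit(c,T,f)]
print(ctrl.get_obs()["clock"])
E
```

```text
w8 [163.  180.  244.5 301.5]
   (np.float64(285.600794361176), np.float64(0.0), array([-0., -0.]), array([-0., -0.,  0.,  0.]), 286)
   (np.float64(279.17248779962904), np.float64(1.0), array([-0.6, -0.9]), array([ 0.1, -0.1, -0.2,  0.2]), 285)
   (np.float64(276.89068849253164), np.float64(-1.0), array([0.6, 0.9]), array([-0.1,  0.1,  0.2, -0.2]), 283)
   (np.float64(269.12386293471064), np.float64(2.0), array([-1.1, -1.7]), array([ 0.2, -0.1, -0.4,  0.4]), 281)
w11 [163.5 178.5 245.  303. ]
   (np.float64(283.5359333781799), np.float64(4.0), array([-1.4, -1.3]), array([-0.7,  1. , -0.7,  0.4]), 313)
   (np.float64(272.96025627883154), np.float64(5.0), array([-1.9, -2.1]), array([-0.6,  1. , -0.9,  0.6]), 305)
   (np.float64(257.2562970931868), np.float64(3.0), array([-0.8, -0.5]), array([-0.8,  1.1, -0.5,  0.2]), 286)
   (np.float64(238.3336969718435), np.float64(6.0), array([-2.3, -2.9]), array([-0.5,  0.9, -1.1,  0.7]), 273)
w12 [172.  185.  250.5 316.5]
   (np.float64(249.2280347924035), np.float64(16.0), array([-8.1, -3.3]), array([-1.5,  1.1,  0.4, -0.1]), 288)
   (np.float64(248.65426555707435), np.float64(17.0), array([-8.4, -3.8]), array([-1.5,  1.1,  0.2,  0.1]), 285)
   (np.float64(243.2469331890519), np.float64(18.0), array([-8.7, -4.2]), array([-1.4,  1. , -0.1,  0.2]), 278)
   (np.float64(241.625458766898), np.float64(15.0), array([-7.8, -2.8]), array([-1.6,  1.1,  0.6, -0.2]), 283)
19.05
```

apply_moves --pt "-0.01 0.0025 0 0 0.01" --pt "-0.022 0.0055 0 0 0.01" --pt "-0.022 0.0055 -0.005 0 0.01" --pt "-0.022 0.0055 -0.0105 0 0.01" --pt "-0.022 0.0055 -0.0105 0 0.01" --pt "-0.022 0.0055 -0.0105 0 0.01" --force 60

```text
clock: 19.55
tool_pos: [481.5, -255.1, 113.6]
orientation: [-0.0, 0.993, -0.122, 0.0]
wrist_force: [1.4, 0.1, -1.9]
width: 0.288
```

```bash
python3 - <<'E'
from wfit import *
w=cam("wrist");save(w,"w13");o=ctrl.get_obs();T=o["tool_pos"];print(T,o["wrist_force"]);f=feats(w);print(f)
for x in wfit(w,T,f)[:3]:
    print(x); t=pts(T,Y,[91.5],np.deg2rad(x[1]),*x[2],0)[0]; h=(t[:2]-[610,-285.5])@[np.cos(Y),np.sin(Y)];l=(t[:2]-[610,-285.5])@[-np.sin(Y),np.cos(Y)];z=t[2]-87;print("tip",t.round(1),"d",h*.819-z*.574,"n",h*.574+z*.819,"lat",l)
E
```

```text
[ 481.53655075 -255.08763197  113.78043626] [ 0.33921241 -0.74805955 -1.08437895]
[171.  185.  250.5 316.5]
(np.float64(228.8941283262037), np.float64(16.0), array([-8. , -3.3]), array([-1.1,  0.7,  0.3,  0. ]), 255)
tip [ 594.9 -283.3   87. ] d -12.453455564681091 n -8.739668156928927 lat -1.5102434871590336
(np.float64(225.81897983693855), np.float64(17.0), array([-8.3, -3.8]), array([-1. ,  0.6,  0. ,  0.2]), 250)
tip [ 594.  -283.1   84.5] d -11.77795348526991 n -11.252920016958226 lat -1.5102434871590296
(np.float64(219.05058860042774), np.float64(15.0), array([-7.7, -2.8]), array([-1.2,  0.7,  0.5, -0.1]), 248)
tip [ 595.7 -283.5   89.5] d -13.167364142126104 n -6.2285815825003485 lat -1.510243487159026
```

apply_moves --pt "0 0.001 0.0037 0 0.01" --pt "0.0047 -0.0002 0.0023 0 0.01" --pt "0.0093 -0.0013 0.0009 0 0.01" --pt "0.0121 -0.002 0 0 0.01" --pt "0.0149 -0.0027 -0.0008 0 0.01" --pt "0.0149 -0.0027 -0.0008 0 0.01" --pt "0.0149 -0.0027 -0.0008 0 0.01"

```text
clock: 20.18
tool_pos: [495.9, -257.7, 112.9]
orientation: [-0.0, 0.992, -0.122, 0.0]
wrist_force: [-0.5, -0.7, -0.4]
width: 0.296
```

apply_moves --pt "0.002 -0.0005 -0.0006 0 0.01" --pt "0.004 -0.001 -0.0012 0 0.01" --pt "0.004 -0.001 -0.0012 0 0.01" --pt "0.004 -0.001 -0.0012 0 0.01"

```text
clock: 20.52
tool_pos: [499.9, -258.9, 111.9]
orientation: [0.0, 0.992, -0.122, 0.0]
wrist_force: [0.8, 0.1, 0.0]
width: 0.288
```

apply_moves --pt "0.002 -0.0005 -0.0006 0 0.01" --pt "0.004 -0.001 -0.0012 0 0.01" --pt "0.004 -0.001 -0.0012 0 0.01"

```text
clock: 20.77
tool_pos: [504.1, -259.9, 110.6]
orientation: [0.0, 0.992, -0.122, 0.0]
wrist_force: [0.8, -0.6, -0.6]
width: 0.288
```

apply_moves --pt "0.002 -0.0005 -0.0006 0 0.01" --pt "0.004 -0.001 -0.0012 0 0.01" --pt "0.004 -0.001 -0.0012 0 0.01"

```text
clock: 21.02
tool_pos: [508.1, -260.8, 109.3]
orientation: [-0.0, 0.992, -0.122, 0.0]
wrist_force: [0.5, -0.1, -1.7]
width: 0.293
```

apply_moves --pt "0.002 -0.0005 -0.0006 0 0.01" --pt "0.004 -0.001 -0.0012 0 0.01" --pt "0.004 -0.001 -0.0012 0 0.01"

```text
clock: 21.27
tool_pos: [509.7, -261.3, 107.7]
orientation: [-0.0, 0.992, -0.123, -0.002]
wrist_force: [-5.1, 0.9, 4.4]
width: 0.29
```

apply_moves --pt "0.001 -0.0002 0.003 0 0.01" --pt "0.0022 -0.0005 0.007 0 0.01" --pt "0.0033 -0.0008 0.01 0 0.01" --pt "0.0045 -0.0011 0.0129 0 0.01" --pt "0.0057 -0.0014 0.0158 0 0.01" --pt "0.0071 -0.0018 0.0187 0 0.01" --pt "0.0085 -0.0021 0.0215 0 0.01" --pt "0.0099 -0.0025 0.0243 0 0.01" --pt "0.0114 -0.0028 0.027 0 0.01" --pt "0.013 -0.0032 0.0298 0 0.01" --pt "0.013 -0.0032 0.0298 0 0.01" --force 30

```text
clock: 22.18
tool_pos: [525.0, -265.7, 138.7]
orientation: [0.0, 0.992, -0.123, 0.0]
wrist_force: [-3.9, 0.0, -6.8]
width: 0.292
```

```bash
cat > rep.py <<'E'
from wfit import *
import sys
def rep(n):
    w=cam("wrist");save(w,n);o=ctrl.get_obs();T=o["tool_pos"];print(T.round(1),o["wrist_force"].round(1),o["clock"]);f=feats(w);print(f)
    for x in wfit(w,T,f)[:3]:
        t=pts(T,Y,[91.5,11.5],np.deg2rad(x[1]),*x[2],0);out=[]
        for p in t:
            h=(p[:2]-[610,-285.5])@[np.cos(Y),np.sin(Y)];z=p[2]-87;out+=[round(h*.819-z*.574,1),round(h*.574+z*.819,1)]
        print(x[1:],"tip d,n, shoulder d,n",out)
rep(sys.argv[1])
E
python3 rep.py w14
```

```text
[ 524.8 -265.7  138.4] [-3.5 -0.  -6.6] 22.2333
[178.  192.  255.5 326.5]
(np.float64(33.0), array([-13.4,  -5. ]), array([-0.2, -0.2, -0.9,  0.8]), 194) tip d,n, shoulder d,n [np.float64(12.1), np.float64(0.1), np.float64(-67.9), np.float64(-2.8)]
(np.float64(31.0), array([-13.4,  -5.1]), array([-0.4, -0.2, -0.5,  0.6]), 187) tip d,n, shoulder d,n [np.float64(11.9), np.float64(4.0), np.float64(-67.9), np.float64(-1.6)]
(np.float64(32.0), array([-13.4,  -5.1]), array([-0.3, -0.2, -0.7,  0.7]), 189) tip d,n, shoulder d,n [np.float64(12.0), np.float64(2.0), np.float64(-67.9), np.float64(-2.2)]
```

apply_moves --pt "0.0014 -0.0003 0.002 0 0.01" --pt "0.0054 -0.0013 -0.0009 0 0.01" --pt "0.0093 -0.0023 -0.0037 0 0.01" --pt "0.0133 -0.0033 -0.0066 0 0.01" --pt "0.0173 -0.0043 -0.0095 0 0.01" --pt "0.0173 -0.0043 -0.0095 0 0.01" --force 40

```text
clock: 22.73
tool_pos: [542.6, -269.2, 128.3]
orientation: [-0.0, 0.993, -0.122, 0.0]
wrist_force: [-2.0, 0.3, -5.8]
width: 0.292
```

```bash
python3 rep.py w15
```

```text
[ 542.8 -269.2  128.5] [-1.8  0.8 -6.9] 22.7833
[100.  100.  144.5 192. ]
(np.float64(46.0), array([55.3, -9.4]), array([-3.4,  5.1, -0.2,  0.4]), 5) tip d,n, shoulder d,n [np.float64(100.7), np.float64(-40.5), np.float64(22.1), np.float64(-25.2)]
(np.float64(47.0), array([56.8, -6. ]), array([-3.1,  5.3, -0.3,  0.2]), 5) tip d,n, shoulder d,n [np.float64(99.5), np.float64(-41.1), np.float64(21.3), np.float64(-24.5)]
(np.float64(45.0), array([ 53.9, -12.6]), array([-3.8,  4.8, -0. ,  0.6]), 5) tip d,n, shoulder d,n [np.float64(101.7), np.float64(-39.7), np.float64(22.9), np.float64(-25.8)]
```

apply_moves --pt "0.004 -0.001 -0.0034 0 0.01" --pt "0.0079 -0.002 -0.0062 0 0.01" --pt "0.0119 -0.003 -0.0091 0 0.01" --pt "0.0159 -0.004 -0.012 0 0.01" --pt "0.0199 -0.005 -0.0149 0 0.01" --pt "0.0199 -0.005 -0.0149 0 0.01" --force 60

```text
clock: 23.28
tool_pos: [562.8, -274.4, 113.0]
orientation: [-0.0, 0.992, -0.122, 0.0]
wrist_force: [-0.9, -0.1, -5.8]
width: 0.288
```

```bash
sed -i 's/range(100,260) if gr\[i\]<(gr\[i-15\]\*.75)/range(155,260) if gr[i]<(gr[i-12]*.75) and b[i]>60/' pitch.py; python3 rep.py w16
```

```text
[ 563.  -274.4  113.3] [-0.6 -0.  -7.2] 23.3333
[179.  193.  256.  327.5]
(np.float64(31.0), array([-14.4,  -6.1]), array([-0.6, -0.3, -0.1,  0.5]), 136) tip d,n, shoulder d,n [np.float64(58.0), np.float64(5.1), np.float64(-21.9), np.float64(-0.5)]
(np.float64(30.0), array([-14.3,  -6. ]), array([-0.7, -0.3,  0.1,  0.4]), 136) tip d,n, shoulder d,n [np.float64(57.8), np.float64(7.2), np.float64(-21.9), np.float64(0.2)]
(np.float64(32.0), array([-14.4,  -6.1]), array([-0.5, -0.3, -0.3,  0.6]), 136) tip d,n, shoulder d,n [np.float64(58.1), np.float64(3.1), np.float64(-21.8), np.float64(-1.1)]
```

apply_moves --pt "0.004 -0.001 -0.0035 0 0.01" --pt "0.0079 -0.002 -0.0066 0 0.01" --pt "0.0119 -0.003 -0.0095 0 0.01" --pt "0.0143 -0.0036 -0.0115 0 0.01" --pt "0.0159 -0.004 -0.0125 0 0.01" --pt "0.0159 -0.004 -0.0125 0 0.01" --force 80

```text
clock: 23.83
tool_pos: [578.3, -278.5, 101.6]
orientation: [0.0, 0.992, -0.122, 0.0]
wrist_force: [-4.4, 1.5, -0.2]
width: 0.291
```

apply_moves --pt "0.0016 -0.0004 -0.0011 0 0.01" --pt "0.0032 -0.0008 -0.0023 0 0.01" --pt "0.0032 -0.0008 -0.0023 0 0.01"

```text
clock: 24.08
tool_pos: [580.7, -279.2, 100.0]
orientation: [0.0, 0.992, -0.122, -0.001]
wrist_force: [-8.9, 1.9, 7.6]
width: 0.286
```

apply_moves --pt "0.0016 -0.0004 -0.0011 0 0.01" --pt "0.0032 -0.0008 -0.0023 0 0.01" --pt "0.0048 -0.0012 -0.0035 0 0.01" --pt "0.0048 -0.0012 -0.0035 0 0.01" --force 100

```text
clock: 24.42
tool_pos: [580.7, -279.3, 99.6]
orientation: [-0.0, 0.992, -0.123, -0.005]
wrist_force: [-29.5, 10.9, 38.7]
width: 0.293
```

```bash
python3 rep.py w17
```

```text
[ 580.7 -279.3   99.6] [-29.2  10.2  37.9] 24.4667Traceback (most recent call last):
  File "rep.py", line 10, in <module>
    rep(sys.argv[1])
    ~~~^^^^^^^^^^^^^
  File "rep.py", line 4, in rep
    w=cam("wrist");save(w,n);o=ctrl.get_obs();T=o["tool_pos"];print(T.round(1),o["wrist_force"].round(1),o["clock"]);f=feats(w);print(f)
                                                                                                                       ~~~~~^^^
  File "pitch.py", line 6, in feats
    bs=next(i for i in range(155,260) if gr[i]<(gr[i-12]*.75) and b[i]>60); ys=next(i for i in range(bs,300) if b[i]<30 and gr[i]>100)
StopIteration
```

apply_moves --pt "-0.002 0.0005 0.0015 0 0.01" --pt "-0.004 0.001 0.003 0 0.01" --pt "-0.0044 0.0012 0.0033 0 0.01" --pt "-0.0044 0.0012 0.0033 0 0.01" --force 60

```text
clock: 24.8
tool_pos: [580.7, -279.2, 99.9]
orientation: [0.0, 0.992, -0.122, -0.001]
wrist_force: [-9.5, 1.9, 7.6]
width: 0.288
```

```bash
python3 - <<'E'
from h import *
w=cam("wrist");save(w,"w18");o=ctrl.get_obs();print(o["tool_pos"],o["wrist_force"])
g=w["im"].astype(int)
for v in range(150,345,4): print(v,g[v:v+2,246:253].mean((0,1)).astype(int).tolist(),end=';')
E
```

```text
[ 580.69764595 -279.25430613   99.9171673 ] [-8.94637025  2.93691153  7.29078651]
150 [0, 202, 223];154 [0, 202, 223];158 [0, 202, 222];162 [0, 202, 222];166 [27, 172, 212];170 [104, 173, 222];174 [0, 193, 219];178 [0, 143, 193];182 [55, 111, 137];186 [60, 75, 82];190 [49, 78, 91];194 [0, 139, 188];198 [0, 139, 188];202 [0, 139, 188];206 [0, 139, 188];210 [0, 139, 188];214 [0, 139, 188];218 [0, 139, 189];222 [0, 139, 189];226 [0, 139, 189];230 [0, 140, 189];234 [0, 139, 189];238 [0, 140, 190];242 [0, 140, 189];246 [0, 140, 190];250 [37, 125, 165];254 [40, 123, 163];258 [40, 124, 164];262 [26, 129, 172];266 [0, 141, 190];270 [0, 141, 191];274 [0, 141, 191];278 [0, 141, 191];282 [0, 142, 191];286 [0, 141, 191];290 [0, 142, 191];294 [0, 142, 191];298 [0, 142, 191];302 [0, 142, 191];306 [0, 142, 191];310 [0, 142, 191];314 [0, 142, 192];318 [7, 135, 181];322 [41, 127, 168];326 [41, 127, 168];330 [41, 127, 168];334 [34, 130, 172];338 [0, 118, 159];342 [17, 21, 25];
```

apply_moves --pt "-0.0015 0.0004 0.0012 0 0.01" --pt "-0.0015 0.0004 0.0012 0 0.03" --pt "-0.0015 0.0004 0.0012 0 0.036" --pt "-0.0015 0.0004 0.0012 0 0.044" --pt "-0.0015 0.0004 0.0012 0 0.044" --pt "-0.0015 0.0004 0.0012 0 0.044" --pt "-0.0015 0.0004 0.0012 0 0.044" --force 20

```text
clock: 25.43
tool_pos: [580.4, -278.7, 100.1]
orientation: [0.0, 0.992, -0.122, 0.001]
wrist_force: [1.0, 0.4, -0.0]
width: 0.514
```

```bash
python3 - <<'E'
from h import *
w=cam("wrist");save(w,"w19");o=ctrl.get_obs();print(o["tool_pos"],o["wrist_force"],o["width"])
g=w["im"].astype(int)
for v in range(160,350,3): print(v,g[v:v+2,246:253].mean((0,1)).astype(int).tolist(),end=';')
for v in(220,290):
    y=(g[v,:,2]-g[v,:,0]>80); print(v,np.where(y)[0][[0,-1]],y[230:270].sum())
E
```

```text
[ 580.19844852 -278.67791628   99.96350083] [ 0.80890504  0.04750976 -1.09757915] 0.5160178367370631
160 [0, 200, 221];163 [0, 198, 220];166 [72, 166, 214];169 [103, 170, 221];172 [38, 177, 210];175 [0, 165, 203];178 [0, 140, 191];181 [70, 119, 147];184 [78, 89, 95];187 [57, 71, 78];190 [53, 70, 81];193 [0, 131, 177];196 [0, 137, 186];199 [0, 137, 185];202 [0, 137, 186];205 [0, 137, 186];208 [0, 137, 186];211 [0, 137, 186];214 [0, 137, 186];217 [0, 138, 186];220 [0, 138, 187];223 [0, 138, 187];226 [0, 138, 187];229 [0, 138, 187];232 [0, 138, 187];235 [0, 138, 187];238 [0, 138, 188];241 [0, 139, 187];244 [0, 139, 188];247 [0, 138, 187];250 [30, 127, 168];253 [40, 123, 163];256 [41, 123, 163];259 [41, 123, 163];262 [33, 126, 168];265 [0, 139, 187];268 [0, 140, 189];271 [0, 140, 189];274 [0, 140, 189];277 [0, 140, 189];280 [0, 140, 190];283 [0, 141, 189];286 [0, 141, 190];289 [0, 141, 190];292 [0, 140, 190];295 [0, 141, 190];298 [0, 141, 190];301 [0, 141, 190];304 [0, 141, 190];307 [0, 141, 190];310 [0, 141, 190];313 [0, 141, 190];316 [0, 141, 190];319 [10, 134, 179];322 [42, 126, 167];325 [42, 126, 167];328 [42, 126, 166];331 [42, 126, 167];334 [39, 127, 169];337 [0, 134, 180];340 [14, 47, 62];343 [16, 21, 25];346 [16, 21, 24];349 [17, 20, 23];220 [  0 275] 40
290 [ 21 276] 40
```

apply_moves --pt "0 0 0.008 0 0.044" --pt "0 0 0.02 0 0.044" --pt "0 0 0.04 0 0.044" --pt "0 0 0.07 0 0.044" --pt "0 0 0.1 0 0.044" --pt "-0.03 0.0075 0.14 0 0.044" --pt "-0.06 0.015 0.16 0 0.044" --pt "-0.09 0.022 0.16 0 0.044" --pt "-0.12 0.03 0.16 0 0.044" --pt "-0.12 0.03 0.16 0 0.044" --pt "-0.12 0.03 0.16 0 0.044"

```text
clock: 26.4
tool_pos: [458.9, -248.9, 261.7]
orientation: [0.001, 0.992, -0.123, 0.001]
wrist_force: [0.4, -0.4, 0.8]
width: 0.517
```

```bash
python3 - <<'E'
from h import *
np.set_printoptions(precision=1,suppress=True,linewidth=200)
w=cam("wrist");save(w,"w20");t=cam("top");save(t,"t20");s=cam("scene");save(s,"s20");o=ctrl.get_obs();print(o["tool_pos"],o["wrist_force"],o["clock"])
Y=-.2439;a=np.array([np.cos(Y)*.819,np.sin(Y)*.819,-.574]);n=np.array([np.cos(Y)*.574,np.sin(Y)*.574,.819]);M=np.array([609.5,-285.6,87])
x=[-92.5,-67.3,-31.6,3.2,11.5]
P=[M+(k-11.5)*a+9*n for k in x];
for c,nm in((w,"wrist"),(t,"top"),(s,"scene")):print(nm,proj(c,P))
def prof(c,p0,p1,k=40,hw=1):
    for i in range(k+1):
        u,v=p0+(p1-p0)*i/k; u=int(round(u));v=int(round(v))
        if 0<=v<384 and 2<u<508: print(f"{u},{v}",c["im"][v-hw:v+hw+1,u-hw:u+hw+1].mean((0,1)).astype(int).tolist(),end=' ')
    print()
q=proj(w,[M+(-130)*a+9*n,M+12*a+9*n]);prof(w,q[0],q[1],60)
q=proj(t,[M+(-125)*a+9*n,M+10*a+9*n]);prof(t,q[0],q[1],30)
# cover check: compare box region in scene with s7 and scene0
for nm in("s7","scene0"):
    d=np.abs(load(nm)["im"][120:200,350:400].astype(int)-s["im"][120:200,350:400]).mean();print(nm,d)
E
```

```text
[ 461.3 -248.9  260.7] [ 0.7 -0.1 -0.4] 26.55
wrist [[250.1 102.2]
 [250.1  77.8]
 [250.   45.4]
 [249.9  16.1]
 [249.9   9.4]]
top [[337.5 161. ]
 [337.8 155.1]
 [338.2 147. ]
 [338.5 139.5]
 [338.6 137.8]]
scene [[199.6 247.7]
 [207.2 259.8]
 [218.  277.1]
 [228.7 294.2]
 [231.3 298.3]]
250,129 [157, 186, 163] 250,127 [157, 185, 163] 250,125 [157, 185, 163] 250,123 [157, 186, 163] 250,120 [157, 185, 162] 250,118 [144, 175, 158] 250,116 [78, 146, 168] 250,114 [10, 139, 186] 250,112 [0, 144, 194] 250,110 [0, 158, 207] 250,108 [0, 198, 223] 250,105 [15, 147, 155] 250,103 [38, 67, 73] 250,101 [40, 53, 58] 250,99 [39, 53, 58] 250,97 [36, 73, 80] 250,95 [9, 155, 169] 250,92 [0, 210, 225] 250,90 [0, 211, 225] 250,88 [0, 211, 225] 250,86 [0, 207, 224] 250,84 [31, 193, 224] 250,82 [62, 184, 225] 250,80 [64, 183, 226] 250,77 [27, 195, 225] 250,75 [0, 207, 225] 250,73 [0, 209, 225] 250,71 [0, 209, 225] 250,69 [0, 209, 225] 250,67 [0, 209, 225] 250,65 [0, 209, 225] 250,62 [0, 209, 225] 250,60 [0, 209, 225] 250,58 [0, 208, 225] 250,56 [0, 208, 225] 250,54 [0, 207, 224] 250,52 [12, 195, 222] 250
[... 698 characters left out ...]
0, 121] 338,159 [0, 124, 138] 338,158 [3, 128, 146] 338,157 [6, 127, 147] 338,156 [6, 128, 147] 338,155 [3, 130, 147] 338,154 [0, 132, 147] 338,153 [0, 133, 147] 338,152 [0, 133, 146] 338,151 [0, 132, 146] 338,150 [0, 129, 146] 338,149 [2, 127, 146] 338,148 [2, 126, 146] 338,147 [2, 129, 146] 338,146 [0, 131, 147] 338,145 [0, 132, 147] 338,144 [0, 132, 147] 338,143 [0, 132, 147] 338,142 [0, 128, 142] 338,141 [11, 115, 128] 339,140 [27, 91, 105] 339,139 [30, 86, 105] 339,138 [17, 92, 120] 339,137 [10, 103, 135] 339,136 [14, 107, 139] 
s7 15.34425
scene0 24.0315<stdin>:11: RuntimeWarning: Mean of empty slice.
  ret = um.true_divide(
<stdin>:11: RuntimeWarning: invalid value encountered in cast
```

```bash
python3 - <<'E'
from h import *
from scipy.optimize import least_squares
s=load("s20")["im"].astype(int)
for nm in("s7","scene0"): print(nm,np.abs(load(nm)["im"][128:190,384:412].astype(int)-s[128:190,384:412]).mean())
w=load("w20");f=np.array([17.,48.2,81.3]);X=[3.2,-31.6,-67.3];Y=-.2439;M=np.array([609.5,-285.6,87]);h=np.array([np.cos(Y),np.sin(Y),0]);k=np.array([0,0,1.])
def P(p,x,zt=9):
    a=h*np.cos(p[0])-k*np.sin(p[0]);n=h*np.sin(p[0])+k*np.cos(p[0]);ns=h*.574+k*.819;as_=h*.819-k*.574
    return M+p[1]*as_+p[2]*ns+(x-11.5)*a+zt*n
for n0 in(-2,-1,0,1):
    r=least_squares(lambda p:proj(w,[P((p[0],p[1],n0),x) for x in X])[:,1]-f,[.6,0]);p=(r.x[0],r.x[1],n0)
    print("n",n0,"pitch",np.rad2deg(p[0]),"shoulder d",p[1],r.fun,"tip err",np.linalg.norm(P(p,91.5,0)-(M+80*(h*.819-k*.574))))
# left/right position of handle in wrist & small other checks
g=w["im"].astype(int)
for v in(30,65,90):
    y=(g[v,:,2]-g[v,:,0]>100)&(g[v,:,1]>180); i=np.where(y[220:285])[0]+220; print(v,i[[0,-1]])
print(ctrl.get_obs()["wrist_force"],ctrl.get_obs()["clock"])
E
```

```text
s7 13.557027649769585
scene0 19.17684331797235
n -2 pitch 31.165937528228216 shoulder d 2.2367237353599556 [ 0.10297305 -0.25385363  0.14684231] tip err 3.9543174478869325
n -1 pitch 31.579965528746367 shoulder d 0.967610522082837 [ 0.11316201 -0.27779088  0.16017858] tip err 3.892968787452112
n 0 pitch 31.98952534688581 shoulder d -0.3000064185848178 [ 0.12343255 -0.30175772  0.17345659] tip err 4.257106592499364
n 1 pitch 32.39478306667138 shoulder d -1.5661787792889075 [ 0.13378886 -0.32576108  0.18668141] tip err 4.9573597546534565
30 [237 261]
65 [236 262]
90 [236 263]
[ 0.7034861  -0.13638977 -0.40724602] 26.55
```

```bash
python3 - <<'E'
from h import *
y=np.deg2rad(6.1);bx=np.array([np.cos(y),np.sin(y),0]);by=np.array([-np.sin(y),np.cos(y),0]);k=np.array([0,0,1.])
N=np.array([594.5,256.5,0]);H=N+122*bx+68*k
for nm in("scene0","s6","s7","s20","t20","top0"):
    c=load(nm);g=cv2.GaussianBlur(c["im"].astype(np.float32).sum(2),(0,0),1);G=np.hypot(cv2.Sobel(g,cv2.CV_32F,1,0),cv2.Sobel(g,cv2.CV_32F,0,1));G=np.minimum(G,250)
    R=[]
    for th in np.arange(0,1.81,.05):
        r=-bx*np.cos(th)+k*np.sin(th);n=bx*np.sin(th)+k*np.cos(th)
        f=lambda a,b:H+a*r+b*by+8*n
        L=[f(122,b) for b in np.linspace(-80,80,40)]+[f(a,s*80) for a in np.linspace(20,122,30) for s in(-1,1)]
        best=max(cv2.remap(G,(q[:,0]+du).astype(np.float32)[None],(q[:,1]+dv).astype(np.float32)[None],1).mean() for q in[proj(c,L)] for du in(-2,0,2) for dv in(-2,0,2)); R.append((round(float(best)),round(th,2)))
    print(nm,sorted(R)[::-1][:5])
t=load("t20")["im"];t0=load("top0")["im"];print(t0[115:140,135:178].mean((0,1)),t[115:140,135:178].mean((0,1)))
E
```

```text
scene0 [(194, np.float64(0.0)), (192, np.float64(1.6)), (188, np.float64(0.1)), (188, np.float64(0.05)), (183, np.float64(1.55))]
s6 [(244, np.float64(0.5)), (243, np.float64(0.55)), (235, np.float64(0.6)), (234, np.float64(0.45)), (231, np.float64(0.4))]
s7 [(195, np.float64(1.45)), (193, np.float64(1.6)), (193, np.float64(1.55)), (190, np.float64(1.5)), (189, np.float64(1.65))]
s20 [(200, np.float64(1.55)), (200, np.float64(1.45)), (197, np.float64(1.6)), (196, np.float64(1.5)), (194, np.float64(1.65))]
t20 [(227, np.float64(1.55)), (221, np.float64(0.4)), (219, np.float64(0.35)), (219, np.float64(0.05)), (217, np.float64(0.0))]
top0 [(241, np.float64(0.1)), (241, np.float64(0.0)), (239, np.float64(0.05)), (215, np.float64(0.15)), (188, np.float64(0.2))]
[151.90325581 145.57581395 137.92930233] [82.42790698 94.27069767 95.25674419]
```

Both cameras put the cover at about 1.5 rad. The knife is seated and released, and the arm is clear, so I'm handing in.

```bash
python3 -c "
from bench import ctrl
print(ctrl.close_job())"
```

```text
the job is handed in; nothing more can be done
None
```

I levered the cover upright with the middle-sized yellow knife, then seated the knife in the yellow-tagged slot, let go and handed the job in at about 26.6 s. No verdict was reported.

**How it went**
- **Grasp:** the first two tries closed above the handle, because the fingertips reached about 15 mm less far than `ctrl.tip_reach` says. I lowered the tool until it gripped.
- **Cover:** I found the box's front wall by touch with the blade, hooked it under the lip, and followed the cover's arc until it stood upright.
- **Slot:** the tool can only point down, so I used the slot mouth to tilt the knife in the jaws to about 32 degrees. The tip slipped out once and I re-inserted it. I then pushed the knife in to a hard stop at about 49 N and released it.

**Last checks**
- **Cover:** edge fits in the scene and top pictures give about 1.45 to 1.6 rad; a plain picture comparison was inconclusive.
- **Knife:** the wrist picture after release puts the shoulder within about 2 mm of the mouth, and the tip about 4 to 5 mm from `slot_bottom`. The handle droops about 3 degrees from the slot's 35. The limit is 7 mm, so the tip margin is only 2 to 3 mm.
- **Contact:** the wrist force was about zero after release, and the arm was clear.
- **Not measured at the end:** the other tools' positions. I noticed no contact with them. I also did not measure for certain that the knife touched the box for 0.1 s past 20 degrees, though it pushed the cover from about 30 degrees to upright.

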